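# Level the drain stand and stack the rinsed tins to drain

### The job

Level the drain stand's platform with its two screw knobs. Then stack the rinsed tins from the mat on it mouth-down, each rim squarely on the bottom rim of the tin below, in one straight column per colour, each column centred on the spot of its own colour. Put no tin on the platform before it is level, lay the scraper flat on the mat to drain as well, and leave the two bottles alone.

Things in the scene. Friction and masses are not known exactly. Their poses are not given: they have to be found in the camera images.
- blue1: one of up to three empty blue sample tins (None if absent): straight round steel tin, 60 mm across, 60 mm high, wall 4 mm, one end open, the other flat and closed, 90 g; blue band and blue closed end. Starts mouth-down on the mat. Origin at the centre of the mouth (rim plane); z axis from mouth to closed end (up when mouth-down)
- blue2: one of up to three empty blue sample tins (None if absent): straight round steel tin, 60 mm across, 60 mm high, wall 4 mm, one end open, the other flat and closed, 90 g; blue band and blue closed end. Starts mouth-down on the mat. Origin at the centre of the mouth (rim plane); z axis from mouth to closed end (up when mouth-down)
- blue3: one of up to three empty blue sample tins (None if absent): straight round steel tin, 60 mm across, 60 mm high, wall 4 mm, one end open, the other flat and closed, 90 g; blue band and blue closed end. Starts mouth-down on the mat. Origin at the centre of the mouth (rim plane); z axis from mouth to closed end (up when mouth-down)
- orange1: one of up to three empty orange sample tins (None if absent): straight round steel tin, 60 mm across, 60 mm high, wall 4 mm, one end open, the other flat and closed, 90 g; orange band and orange closed end. Starts mouth-down on the mat. Origin at the centre of the mouth (rim plane); z axis from mouth to closed end (up when mouth-down)
- orange2: one of up to three empty orange sample tins (None if absent): straight round steel tin, 60 mm across, 60 mm high, wall 4 mm, one end open, the other flat and closed, 90 g; orange band and orange closed end. Starts mouth-down on the mat. Origin at the centre of the mouth (rim plane); z axis from mouth to closed end (up when mouth-down)
- orange3: one of up to three empty orange sample tins (None if absent): straight round steel tin, 60 mm across, 60 mm high, wall 4 mm, one end open, the other flat and closed, 90 g; orange band and orange closed end. Starts mouth-down on the mat. Origin at the centre of the mouth (rim plane); z axis from mouth to closed end (up when mouth-down)
- platform: aluminium plate of the drain stand, 160 (x) by 230 (y) by 10 mm, 50 mm above the bench; origin at the centre of its top face, z its normal, x to its far edge, y to its left edge. Tilts both ways about its centre. Painted on it are a blue (-y) and an orange (+y) spot
- spot_blue (a point): centre of the blue painted spot (72 mm across) on the platform's top face
- spot_orange (a point): centre of the orange painted spot (72 mm across) on the platform's top face, 120 mm from the blue one
- knob_near: black screw knob, upright axis, 132 mm on the near (-x) side of the stand's centre. Bar grip 52 mm long (own x), 16 mm thick (own y), from 6 to 40 mm above the origin; origin on the axis, 62 mm above the bench. Counterclockwise from above raises the near edge 0.04 rad per rad of turn. Stiff (0.15 N m), stays where left, travel 2.8 rad either side of level; starts 0.9 to 2.3 rad too high
- knob_left: same knob, sizes and origin as knob_near, 168 mm on the left (+y) side of the stand's centre; its axis leans near or far with the platform. Counterclockwise from above raises the left edge 0.04 rad per rad of turn; starts up to 2.2 rad too high or too low, or right
- mat: black rubber rinse mat fixed on the bench, 260 by 350 mm, 4 mm thick; in its frame it spans x -185 to 75 mm, y -175 to 175 mm, z 0 to 4 mm. The tins start on it in two rows (x -115 and 0 mm) of three (y -110, 0, 110 mm), each up to 8 mm off, colours mixed, some places empty
- toner: bystander: white bottle with black cap, 72 mm across, 140 mm tall, standing beyond the work; origin at the centre of its underside
- thinner: bystander: blue bottle with red cap, 64 mm across, 130 mm tall; origin at the centre of its underside
- scraper: rinsed paint scraper lying on the bench beyond the gap between stand and mat: red handle 120 mm long (own x), 24 mm wide (own y), 18 mm high, with a flat steel blade 48 by 40 by 4 mm sticking out 46 mm past its +x end; 90 g. Origin under the middle of the handle, on the underside

How it is judged:
By the outcome, as a careful person would: the job done as asked, in the order asked, and still so for the second after the job is handed in, with the robot touching nothing.
Of blue1, blue2, blue3, orange1, orange2, orange3 only 4 to 6 are there at a start; the rules pass over those that are not, and their reading is None.
At some moment in a run one of scraper may be knocked a few centimetres aside while the robot is not near it.
Once in a run the grip may slacken for a moment while it holds something.
It also fails if it takes over 210 s, if anything falls off the work surface, if the arm or the gripper's body presses on something with over 40 N, if the wrist force passes 120 N, or if a joint passes its speed limit or range.

### The arm

A 7-joint arm with a two-finger parallel gripper is mounted at the origin on the work surface. World frame = base frame: x ahead of the robot, y to its left, z up, the work surface at z = 0. Lengths are in m, angles in rad, forces in N, time in s.
With the tool pointing down it reaches from about 0.4 to 0.85 m from the base axis. Payload 4.5 kg.
Tool frame: the origin (TCP) lies at the very end of the fingers, on their centre line; the grasp point (between the pads) lies 19 mm behind it; z points along the fingers, y is the line along which they close (so a half turn about z gives the same grasp; the last joint's range is limited). The gripper opens to 88 mm and grips with 3 to 60 N. Pads are 18 mm wide; open, the fingers measure 123 mm over their backs; the gripper's body (75 mm by 187 mm) begins 45 mm behind the grasp point.
Start: joints at [-1.254, 0.689, -0.195, 1.565, 0.157, 0.902, -0.215], TCP at [0.174, 0.6, 0.239] pointing down, gripper open.
Joint ranges: [-3.01, 3.01], [-0.46, 2.08], [-1.47, 1.51], [0.13, 2.56], [-1, 4.14], [0.04, 2.09], [-2.66, 2.66]. Speed limits (rad/s): [2.57, 2.57, 3.14, 3.14, 3.14, 3.14, 3.14].

### API

Orientations are given as a unit quaternion [x, y, z, w].
In Python, from plant import r, optics gives the robot as it stands.
- The arm moves only by the tool servo_tool, never from a script. Its arguments are lists of equal length, an entry for each row: "translation": the shift along the tool's x, y, z in m, a list of three; "turn": the turn, a rotation vector about the tool's x, y, z in rad, a list of three. In form: {"translation": [[dx, dy, dz], ...], "turn": [[rx, ry, rz], ...]}. A call has 1 to 10 rows; each row shifts and turns the commanded pose from where the row before left it, along the tool's axes as they then stand; what a row does not reach is not made up. A row lasts 1/8 s, in which the tool goes at most 62.5 mm and 10.7 degrees, less where a joint would pass 70% of its speed; a pose out of reach is approached as far as the arm can. A call is refused whole if a number of a shift passes 0.0625 or a number of a turn 0.188, either way. A call with a gripper value outside its range is refused whole. "grip" is the opening, from 0 (shut) to 1 (fully open), set as the call begins (left out, the last holds). The fingers move at their own pace and stop on an object; "grip_force" is the grip in N (left out, the last holds). Time passes only in rows, so rows that do not move let the fingers close. It gives the time, the measured TCP pose, the force, the opening and the grip force at its end, in the units of the state.
- r.get_state(): the state, without advancing time (a new reading comes with each control period).
- optics.snapshot(name): name is "scene" or "top" or "wrist"; returns a dict with "img" (420x560x3 uint8, red, green, blue), "z_map" (420x560 float32, m along the optical axis (not along the pixel's ray), 0 where there is no reading), "mtx" (3x3 intrinsics, pixels), "R" (3x3) and "t" (3): a world point X has camera coordinates R X + t. Camera axes: x right, y down, z forward; pixel columns grow to the right and rows downward; lengths in m; the calibration is good to about 2 mm. A picture is of the moment at which its call begins.
- r.finish_job(): hands the job in; it is judged then, once.
The state is a dict: "clock": time; "q": joint angles; "qd": joint speeds; "joint_torque": joint torques, N m; "tool_pos": TCP position; "eef_rot": TCP orientation; "contact_force": force on the tool from outside, world axes, zero at the start; "moment": the same for the moment, N m; "opening": opening from 0.0 (shut) to 1.0 (fully open); "finger_force": force on a finger pad.
Only numpy, scipy, OpenCV 4.12 (cv2) and the standard library are available. Lean on these libraries where they do the work, as an engineer would, in place of code of your own. Each camera call takes 0.05 s, during which the arm holds its last target. There are 200 camera calls.

## Working session

There is one attempt and no reset: what is moved stays moved. The work goes in short steps, Python scripts to look and compute and a tool call to move; the robot and the scene stay as the last step left them, time stands still between calls to the robot, and variables do not carry over. Pictures are saved under pics/ and viewed, at most 14 in all, crops included, and the job is handed in when it is done.

Besides the shell and the picture viewer there is one more tool, called after "Request:" as name(argument=value, ...), one argument or row to a line, values as JSON. servo_tool: Moves the arm, as the interface text tells. Its arguments: {"type":"object","properties":{"translation":{"type":"array"},"turn":{"type":"array"},"grip":{"type":"number"},"grip_force":{"type":"number"}},"required":["translation","turn"]}

```bash
ls; mkdir -p pics
cat > h.py <<'E'
import numpy as np, cv2
from plant import r, optics
def snap(n,f=None):
    s=optics.snapshot(n)
    if f: cv2.imwrite('pics/'+f,cv2.cvtColor(s['img'],cv2.COLOR_RGB2BGR))
    return s
def ray(s,u,v):
    d=np.linalg.inv(s['mtx'])@np.array([u,v,1.0]); R=s['R']
    return -R.T@s['t'], R.T@d
def onz(s,u,v,z):
    o,d=ray(s,u,v); return o+d*(z-o[2])/d[2]
def cloud(s):
    h,w=s['z_map'].shape; u,v=np.meshgrid(np.arange(w),np.arange(h))
    c=np.stack([u,v,np.ones_like(u)],-1)@np.linalg.inv(s['mtx']).T*s['z_map'][...,None]
    return (c-s['t'])@s['R']
E
python3 - <<'E'
from h import *
print(r.get_state())
for n in('scene','top'):
    s=snap(n,n+'0.png'); print(n,-s['R'].T@s['t'],s['R'][2],s['mtx'][0,0],(s['z_map']>0).mean())
E
```

```text
pics
{'clock': 0.0, 'q': array([-1.25420691,  0.68997935, -0.1944891 ,  1.56632341,  0.1573168 ,
        0.9024937 , -0.21505206]), 'qd': array([-0.0008055 ,  0.00185756, -0.00101976, -0.00049557,  0.00057042,
       -0.00073202,  0.00041825]), 'joint_torque': array([-4.05141282e-05, -5.27558577e+01, -1.26726609e+00, -1.53433031e+01,
       -5.26997913e-02,  6.54693649e-03,  1.65887905e-04]), 'tool_pos': array([0.17428835, 0.59956125, 0.23791779]), 'eef_rot': array([ 1.40864077e-01,  9.90028530e-01, -9.04874704e-04, -4.83579623e-05]), 'contact_force': array([-0.62391914,  0.27136148,  0.24394343]), 'moment': array([-0.00959401,  0.00362332,  0.00664831]), 'finger_force': 0.0, 'opening': 0.9998097707203132}
scene [1.49049516 0.04212664 0.62483257] [-0.85333538 -0.00164459 -0.52135979] 399.24867223015207 0.9959863945578231
top [0.4178458  0.01029643 1.42305129] [ 0.13903511  0.02305844 -0.99001896] 503.59582254727536 0.9959268707482993
```

View pics/top0.png

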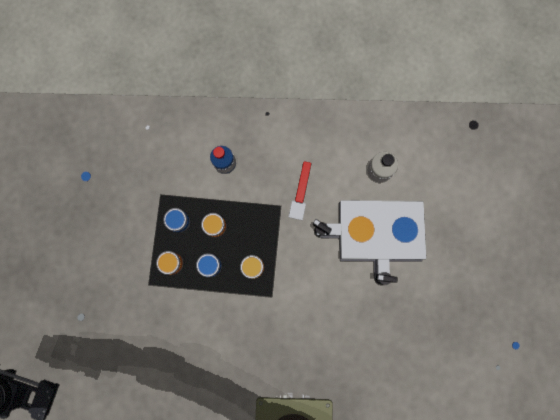

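View pics/scene0.png

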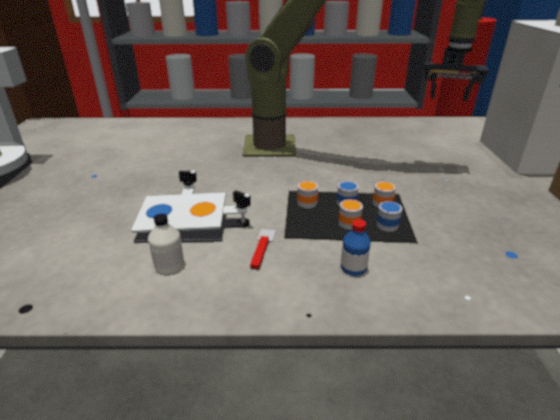

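The top view shows 2 blue tins at (175,219) and (207,265), and 3 orange tins at (212,224), (168,262) and (252,267). The stand's spots are at (361,229) for orange and (405,229) for blue, with knobs at (386,278) and (322,229), and the scraper near (302,190). The scene view shows the same layout from the far side.

```bash
cat >> h.py <<'E'
def blobs(s,kind,zr=None,amin=60):
    hsv=cv2.cvtColor(s['img'],cv2.COLOR_RGB2HSV); H,S,V=cv2.split(hsv)
    m={'orange':(H>9)&(H<24)&(S>140)&(V>90),'blue':(H>98)&(H<122)&(S>110)&(V>60),'red':((H<6)|(H>174))&(S>150)&(V>60),
       'white':(S<40)&(V>165),'dark':(V<45)}[kind]
    if zr is not None:
        P=cloud(s); m=m&(P[...,2]>zr[0])&(P[...,2]<zr[1])
    n,l,st,c=cv2.connectedComponentsWithStats(m.astype(np.uint8))
    return [(st[i,4],c[i],l==i) for i in range(1,n) if st[i,4]>=amin]
def plate(s,x=(.3,.75),y=(-.5,-.05)):
    """plane fit of platform white/coloured top: centroid, normal, pts"""
    P=cloud(s); hsv=cv2.cvtColor(s['img'],cv2.COLOR_RGB2HSV)
    m=(P[...,0]>x[0])&(P[...,0]<x[1])&(P[...,1]>y[0])&(P[...,1]<y[1])&(P[...,2]>.03)&(P[...,2]<.085)&((hsv[...,2]>150)|(hsv[...,1]>130))
    n,l,st,c=cv2.connectedComponentsWithStats(m.astype(np.uint8)); i=1+np.argmax(st[1:,4])
    m=cv2.erode((l==i).astype(np.uint8),np.ones((5,5)))>0
    Q=P[m]
    for _ in range(4):
        A=np.c_[Q[:,:2],np.ones(len(Q))]; k=np.linalg.lstsq(A,Q[:,2],rcond=None)[0]
        e=Q[:,2]-A@k; Q=Q[abs(e)<max(2.5*e.std(),1e-4)]
    return k,e.std(),Q,l==i
E
python3 - <<'E'
from h import *
s=snap('top')
for k in('orange','blue','red'):
    for a,c,m in blobs(s,k):
        P=cloud(s)[m]; print(k,a,c.round(1),np.median(P,0).round(4),onz(s,*c,.064).round(4), onz(s,*c,.05).round(4))
k,e,Q,m=plate(s); print('plate',k,e,len(Q),Q[:,:2].min(0),Q[:,:2].max(0))
c=np.argwhere(m)[:,::-1].astype(np.int32); rc=cv2.minAreaRect(c);print(rc,[onz(s,*p,.05).round(4) for p in cv2.boxPoints(rc)])
hsv=cv2.cvtColor(s['img'],cv2.COLOR_RGB2HSV);P=cloud(s)
print(s['img'][285,200],hsv[285,200])
s2=snap('scene'); print(plate(s2)[:2])
for a in [(x,y) for x in range(318,330,3) for y in(222,226,230,234)]: print(a,P[a[1],a[0]].round(3),end=' ')
w=snap('wrist','w0.png'); print(-w['R'].T@w['t'],w['R'][2],w['mtx'][0,0])
im=cv2.cvtColor(s['img'],cv2.COLOR_RGB2BGR)[150:310,280:440]
cv2.imwrite('pics/c1.png',cv2.resize(im,None,fx=3.7,fy=3.7,interpolation=2))
E
```

```text
orange 239 [212.1 223.9] [0.5634 0.2372 0.0663] [0.5637 0.2376 0.064 ] [0.5652 0.24   0.05  ]
orange 475 [360.8 228.7] [ 0.5616 -0.1675  0.0539] [ 0.5609 -0.1659  0.064 ] [ 0.5624 -0.1677  0.05  ]
orange 247 [167.2 262.3] [0.4567 0.3531 0.0663] [0.4563 0.3541 0.064 ] [0.4567 0.3577 0.05  ]
orange 238 [251.2 266.4] [0.4522 0.1267 0.0659] [0.4517 0.1268 0.064 ] [0.4521 0.128  0.05  ]
blue 256 [222.6 159.1] [0.7349 0.2089 0.0928] [0.7449 0.2173 0.064 ] [0.7483 0.2195 0.05  ]
blue 65 [ 85.3 176. ] [0.6996 0.6222 0.0027] [0.6879 0.5967 0.064 ] [0.6906 0.6028 0.05  ]
blue 251 [174.4 219. ] [0.5742 0.341  0.0664] [0.5744 0.3417 0.064 ] [0.576  0.3451 0.05  ]
blue 486 [404.6 229.1] [ 0.5648 -0.287   0.0485] [ 0.5631 -0.2837  0.064 ] [ 0.5646 -0.2868  0.05  ]
blue 263 [207.4 264.7] [0.4524 0.2445 0.0662] [0.4528 0.245  0.064 ] [0.4532 0.2474 0.05  ]
red 91 [218.4 152.1] [0.7474 0.2193 0.1313] [0.7645 0.2297 0.064 ] [0.7681 0.232  0.05  ]
red 302 [302.8 181.7] [ 0.6947 -0.0068  0.0187] [ 0.6866 -0.0063  0.064 ] [ 0.6894 -0.0065  0.05  ]
plate [-0.05746002  0.04017408  0.09206421] 0.00264671983
[... 289 characters left out ...]
,  0.03837088,  0.09272121]), np.float64(0.0011269248555371603))
(318, 222) [ 0.571 -0.048  0.111] (318, 226) [ 0.561 -0.049  0.102] (318, 230) [ 0.554 -0.05   0.072] (318, 234) [ 0.544 -0.051  0.057] (321, 222) [ 0.572 -0.056  0.101] (321, 226) [ 0.561 -0.056  0.106] (321, 230) [ 0.552 -0.057  0.088] (321, 234) [ 0.543 -0.059  0.069] (324, 222) [ 0.584 -0.07   0.004] (324, 226) [ 0.561 -0.064  0.104] (324, 230) [ 0.551 -0.064  0.104] (324, 234) [ 0.545 -0.067  0.057] (327, 222) [ 0.584 -0.078  0.001] (327, 226) [ 0.563 -0.073  0.096] (327, 230) [ 0.551 -0.072  0.101] (327, 234) [ 0.543 -0.074  0.078] [0.104969   0.62059136 0.38385922] [ 0.26695949 -0.07805826 -0.96054127] 346.94870406158077
```

View pics/c1.png

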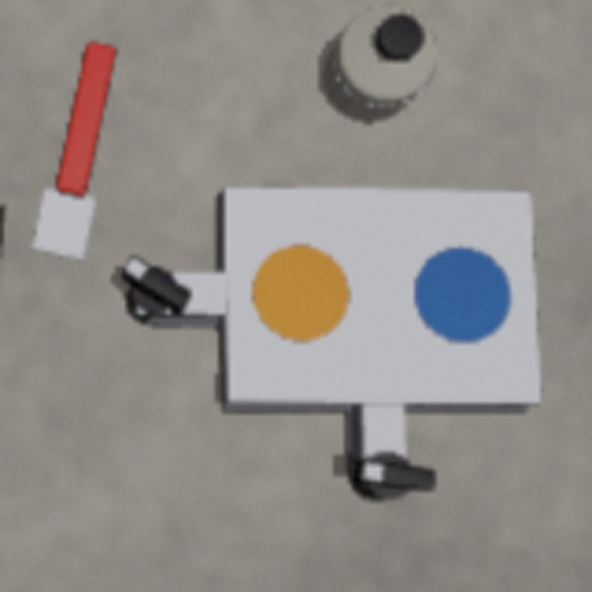

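The crop shows the bar grips: the near one runs from (365,472) to (435,480), almost along y. The left one runs diagonally from (128,265) to (188,305). The scraper blade points towards the robot.

```bash
cat >> h.py <<'E'
C=np.array([.5632,-.2272]); YAW=.027
def tilt(s):
    """slopes along platform x,y relative to bench (rad)"""
    P=cloud(s); c,si=np.cos(YAW),np.sin(YAW); d=P[...,:2]-C
    a=d[...,0]*c+d[...,1]*si; b=-d[...,0]*si+d[...,1]*c
    m=(abs(a)<.072)&(abs(b)<.107)&(P[...,2]>.04)&(P[...,2]<.07)
    bm=(abs(P[...,2])<.012)&(abs(a)<.3)&(abs(b)<.3)
    f=lambda m:np.linalg.lstsq(np.c_[a[m],b[m],np.ones(m.sum())],P[...,2][m],rcond=None)[0]
    return (f(m)-f(bm)).round(4), m.sum()
def bar(s,c,zr=(.086,.12)):
    P=cloud(s); m=(np.hypot(P[...,0]-c[0],P[...,1]-c[1])<.04)&(P[...,2]>zr[0])&(P[...,2]<zr[1])
    Q=P[m]; w,v=np.linalg.eigh(np.cov(Q[:,:2].T)); return Q.mean(0).round(4),np.degrees(np.arctan2(v[1,1],v[0,1])),np.sqrt(w).round(4),len(Q)
E
python3 - <<'E'
from h import *
for n in('top','scene'):
    s=snap(n); print(n,tilt(s)); print(bar(s,(.431,-.231)),bar(s,(.558,-.059)))
    P=cloud(s)
    m=(s['img'].max(2)<50)&(P[...,2]<.015)&(P[...,1]>.05)&(P[...,0]>.3)&(P[...,0]<.72)
    l=cv2.connectedComponentsWithStats(m.astype(np.uint8)); i=1+np.argmax(l[2][1:,4]); Q=P[l[1]==i][:,:2].astype(np.float32)
    rc=cv2.minAreaRect(Q*1000); print('mat',rc)
    for x in [(.75,-.25)]:
        q=P[(np.hypot(P[...,0]-x[0],P[...,1]-x[1])<.1)&(P[...,2]>.09)]; print('toner',q.min(0),q.max(0))
    for a,c,mm in blobs(s,'orange',(.055,.08))+blobs(s,'blue',(.055,.08)):
        if n=='scene': print(c,np.median(P[mm],0).round(4))
E
```

```text
top (array([-0.0573,  0.0387,  0.05  ]), np.int64(4029))
(array([ 0.4301, -0.2294,  0.1017]), np.float64(83.85354877472513), array([0.0047, 0.0156]), 132) (array([ 0.5609, -0.0587,  0.1012]), np.float64(58.82659412183212), array([0.005, 0.015]), 131)
mat ((511.5810546875, 237.83154296875), (347.1816711425781, 256.4255065917969), 85.9803695678711)
toner [ 0.70143807 -0.25862844  0.0900068 ] [ 0.76837523 -0.19139827  0.14605192]
scene (array([-0.0573,  0.0393,  0.0496]), np.int64(2153))
(array([ 0.4356, -0.2301,  0.0966]), np.float64(84.39041624153508), array([0.0045, 0.0154]), 134) (array([ 0.5674, -0.06  ,  0.0969]), np.float64(61.35687866455845), array([0.0043, 0.0161]), 145)
mat ((512.5418701171875, 147.29833984375), (165.5889892578125, 249.26950073242188), 87.05963134765625)
toner [ 0.72012171 -0.25758303  0.09000072] [ 0.77148289 -0.19395605  0.14230494]
[307.4893617  185.30851064] [0.453  0.125  0.0651]
[384.98876404 185.7752809 ] [0.4581 0.3524 0.0652]
[350.95121951 204.28455285] [0.5621 0.2371 0.0652]
[347.80246914 185.32098765] [0.4532 0.2432 0.0652]
[390.21367521 206.44444444] [0.5748 0.34   0.0654]
[355.54761905 249.88095238] [0.7763 0.2126 0.0735]
```

Request:
servo_tool(
  translation=[
    [0,0,0],
    [0,0,0],
    [0,0,0],
    [0,0,0],
    [0,0,0],
    [0,0,0],
    [0,0,0],
    [0,0,0],
  ],
  turn=[
    [0,0,0.174],
    [0,0,0.174],
    [0,0,0.174],
    [0,0,0.174],
    [0,0,0.174],
    [0,0,0.174],
    [0,0,0.174],
    [0,0,0.174],
  ],
  grip=1,
)

```text
clock: 1.35
tool_pos: [0.1742, 0.6002, 0.2387]
eef_rot: [0.745, 0.667, -0.0, -0.0]
contact_force: [-0.6, 0.6, 0.3]
opening: 0.996
finger_force: 0.0
```

Request:
servo_tool(
  translation=[
    [-0.036,0.0386,0],
    [-0.036,0.0386,0],
    [-0.036,0.0386,0],
    [-0.036,0.0386,0],
    [-0.036,0.0386,0],
    [-0.036,0.0386,0],
    [-0.036,0.0386,0],
    [-0.036,0.0386,0],
    [-0.036,0.0386,0],
    [-0.036,0.0386,0],
  ],
  turn=[
    [0,0,0],
    [0,0,0],
    [0,0,0],
    [0,0,0],
    [0,0,0],
    [0,0,0],
    [0,0,0],
    [0,0,0],
    [0,0,0],
    [0,0,0],
  ],
)

```text
clock: 2.6
tool_pos: [0.522, 0.2009, 0.2388]
eef_rot: [0.743, 0.67, 0.0, -0.0]
contact_force: [0.3, 0.1, 0.4]
opening: 1.001
finger_force: 0.0
```

Request:
servo_tool(
  translation=[
    [-0.0546,-0.0053,0],
    [-0.0546,-0.0053,0],
    [-0.0546,-0.0053,0],
    [-0.0546,-0.0053,0],
    [-0.0546,-0.0053,0],
    [-0.0546,-0.0053,0],
    [-0.0546,-0.0053,0],
    [-0.0546,-0.0053,0],
    [0,0,0],
    [0,0,0],
  ],
  turn=[
    [0,0,0],
    [0,0,0],
    [0,0,0],
    [0,0,0],
    [0,0,0],
    [0,0,0],
    [0,0,0],
    [0,0,0],
    [0,0,0],
    [0,0,0],
  ],
)

```text
clock: 3.85
tool_pos: [0.4336, -0.2273, 0.2386]
eef_rot: [0.743, 0.67, 0.0, -0.0]
contact_force: [-0.1, 0.4, -0.6]
opening: 0.995
finger_force: 0.0
```

```bash
cat >> h.py <<'E'
def go(p,yawy=None):
    """remaining move to world p (and tool-y heading in deg), in tool axes"""
    from scipy.spatial.transform import Rotation as Ro
    st=r.get_state(); R=Ro.from_quat(st['eef_rot']).as_matrix()
    print('tool',(R.T@(np.array(p)-st['tool_pos'])).round(4),'q7 %.2f'%st['q'][6],'at',st['tool_pos'].round(4),'heading %.2f'%np.degrees(np.arctan2(R[1,1],R[0,1])))
    if yawy is not None:
        a=np.arctan2(R[1,1],R[0,1])-np.radians(yawy); print('turn rz',((a+np.pi)%(2*np.pi)-np.pi).round(4))
E
python3 - <<'E'
from h import *
w=snap('wrist','w1.png'); print(bar(w,(.431,-.231)),bar(w,(.431,-.231),(.095,.12)))
go((.4320,-.2298,.073),-5.8)
E
```

```text
(array([ 0.4305, -0.2302,  0.1012]), np.float64(83.36278751172311), array([0.0045, 0.0151]), 1118) (array([ 0.4304, -0.2309,  0.1015]), np.float64(83.33048612910304), array([0.0045, 0.0148]), 1085)
tool [-0.0037 -0.0016  0.1656] q7 0.34 at [ 0.4339 -0.2265  0.2386] heading -5.84
turn rz -0.0007
```

View pics/w1.png

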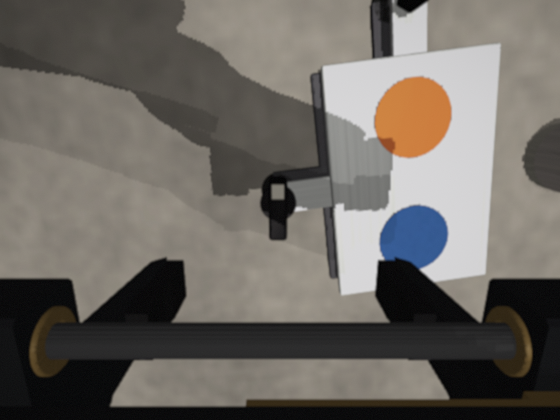

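The wrist view shows the near knob at (278,200) between the fingers' lines, bar along the image vertical.

Request:
servo_tool(
  translation=[
    [-0.004,-0.003,0.04],
    [0,0,0.04],
    [0,0,0.04],
    [0,0,0.03],
    [0,0,0.015],
    [0,0,0],
  ],
  turn=[
    [0,0,0],
    [0,0,0],
    [0,0,0],
    [0,0,0],
    [0,0,0],
    [0,0,0],
  ],
)

```text
clock: 4.65
tool_pos: [0.4302, -0.2305, 0.0733]
eef_rot: [0.742, 0.67, -0.0, -0.001]
contact_force: [-0.1, 0.0, 0.1]
opening: 1.001
finger_force: 0.0
```

Request:
servo_tool(
  translation=[
    [0,0,0],
    [0,0,0],
    [0,0,0],
    [0,0,0],
    [0,0,0],
    [0,0,0],
    [0,0,0],
    [0,0,0],
  ],
  turn=[
    [0,0,0],
    [0,0,0],
    [0,0,0],
    [0,0,0],
    [0,0,0],
    [0,0,0],
    [0,0,0],
    [0,0,0],
  ],
  grip=0,
  grip_force=35,
)

```text
clock: 5.65
tool_pos: [0.4308, -0.2317, 0.0737]
eef_rot: [0.743, 0.669, 0.0, 0.001]
contact_force: [0.9, -0.9, -1.0]
opening: 0.18
finger_force: 35.0
```

Request:
servo_tool(
  translation=[
    [0,0,0],
    [0,0,0],
    [0,0,0],
    [0,0,0],
    [0,0,0],
    [0,0,0],
    [0,0,0],
    [0,0,0],
    [0,0,0],
    [0,0,0],
  ],
  turn=[
    [0,0,0.143],
    [0,0,0.143],
    [0,0,0.143],
    [0,0,0.143],
    [0,0,0.143],
    [0,0,0.143],
    [0,0,0.143],
    [0,0,0.143],
    [0,0,0.143],
    [0,0,0.143],
  ],
)

```text
clock: 6.9
tool_pos: [0.4321, -0.2332, 0.0737]
eef_rot: [1.0, 0.016, 0.002, 0.002]
contact_force: [4.0, -3.0, -5.1]
opening: 0.173
finger_force: 35.0
```

Request:
servo_tool(
  translation=[
    [0,0,0],
    [0,0,0],
  ],
  turn=[
    [0,0,0],
    [0,0,0],
  ],
)

```text
clock: 7.15
tool_pos: [0.4321, -0.2332, 0.0737]
eef_rot: [1.0, 0.019, 0.002, 0.002]
contact_force: [5.0, -3.4, -4.7]
opening: 0.179
finger_force: 35.0
```

Run:
```python
from h import *
for n in('top','scene'): print(tilt(snap(n)))
go((.43,-.23,.073))
```

```text
(array([0.0008, 0.0391, 0.0501]), np.int64(4008))
(array([-0.0004,  0.0395,  0.0497]), np.int64(1969))
tool [-0.002  -0.0033  0.0007] q7 -0.41 at [ 0.4321 -0.2332  0.0737] heading -87.83
```

Request:
servo_tool(
  translation=[
    [0,0,0],
    [0,0,0],
    [0,0,0],
    [0,0,0],
    [0,0,-0.04],
    [0,0,-0.05],
    [0,0,-0.05],
    [0,0,0],
  ],
  turn=[
    [0,0,0],
    [0,0,0],
    [0,0,0],
    [0,0,0],
    [0,0,0],
    [0,0,0],
    [0,0,0],
    [0,0,0],
  ],
  grip=1,
)

```text
clock: 8.25
tool_pos: [0.4316, -0.2328, 0.2167]
eef_rot: [1.0, 0.018, 0.003, 0.002]
contact_force: [0.3, -0.3, 0.3]
opening: 1.004
finger_force: 0.0
```

Request:
servo_tool(
  translation=[
    [0,0,0],
    [0,0,0],
    [0,0,0],
    [0,0,0],
    [0,0,0],
    [0,0,0],
    [0,0,0],
  ],
  turn=[
    [0,0,-0.168],
    [0,0,-0.168],
    [0,0,-0.168],
    [0,0,-0.168],
    [0,0,-0.168],
    [0,0,-0.168],
    [0,0,0],
  ],
)

```text
clock: 9.12
tool_pos: [0.4294, -0.2311, 0.2128]
eef_rot: [0.867, 0.498, -0.0, -0.001]
contact_force: [-0.1, -0.3, 0.6]
opening: 1.001
finger_force: 0.0
```

Run:
```python
from h import *
for n in('top','scene','wrist'):
    s=snap(n); print(tilt(s)); 
    try: print(bar(s,(.56,-.059)))
    except Exception as e: print(e)
go((.5610,-.0590,.213),-30)
```

```text
(array([-0.0009,  0.0392,  0.0501]), np.int64(3722))
(array([ 0.557 , -0.0595,  0.1014]), np.float64(59.41817681156994), array([0.0048, 0.0147]), 126)
(array([0.0004, 0.0393, 0.0497]), np.int64(1966))
(array([ 0.5642, -0.0601,  0.097 ]), np.float64(62.036944959499394), array([0.0046, 0.0159]), 147)
(array([-0.0018,  0.0394,  0.0498]), np.int64(40633))
(array([nan, nan, nan]), np.float64(nan), array([nan, nan]), 0)
tool [2.151e-01 2.650e-02 2.000e-04] q7 0.13 at [ 0.4297 -0.2314  0.2132] heading -30.28
turn rz -0.0049
  avg = a.mean(axis, **keepdims_kw)
  ret = um.true_divide(
h.py:46: RuntimeWarning: Degrees of freedom <= 0 for slice
  Q=P[m]; w,v=np.linalg.eigh(np.cov(Q[:,:2].T)); return Q.mean(0).round(4),np.degrees(np.arctan2(v[1,1],v[0,1])),np.sqrt(w).round(4),len(Q)
  c *= np.true_divide(1, fact)
  c *= np.true_divide(1, fact)
h.py:46: RuntimeWarning: Mean of empty slice.
  Q=P[m]; w,v=np.linalg.eigh(np.cov(Q[:,:2].T)); return Q.mean(0).round(4),np.degrees(np.arctan2(v[1,1],v[0,1])),np.sqrt(w).round(4),len(Q)
```

Request:
servo_tool(
  translation=[
    [0.0426,0.0048,0],
    [0.0426,0.0048,0],
    [0.0426,0.0048,0],
    [0.0426,0.0048,0],
    [0.0426,0.0048,0],
    [0,0,0.035],
    [0,0,0.035],
    [0,0,0.035],
    [0,0,0.035],
    [0,0,0],
  ],
  turn=[
    [0,0,0],
    [0,0,0],
    [0,0,0],
    [0,0,0],
    [0,0,0],
    [0,0,0],
    [0,0,0],
    [0,0,0],
    [0,0,0],
    [0,0,0],
  ],
)

```text
clock: 10.52
tool_pos: [0.5557, -0.0591, 0.0715]
eef_rot: [0.867, 0.498, -0.002, -0.002]
contact_force: [0.1, 0.7, 0.8]
opening: 1.0
finger_force: 0.0
```

Request:
servo_tool(
  translation=[
    [0,0,0],
    [0,0,0],
    [0,0,0],
    [0,0,0],
    [0,0,0],
    [0,0,0],
    [0,0,0],
    [0,0,0],
  ],
  turn=[
    [0,0,0],
    [0,0,0],
    [0,0,0],
    [0,0,0],
    [0,0,0],
    [0,0,0],
    [0,0,0],
    [0,0,0],
  ],
  grip=0,
)

```text
clock: 11.52
tool_pos: [0.5596, -0.0606, 0.0738]
eef_rot: [0.867, 0.499, 0.001, 0.002]
contact_force: [4.2, -2.3, -3.3]
opening: 0.177
finger_force: 35.0
```

Request:
servo_tool(
  translation=[
    [0,0,0],
    [0,0,0],
    [0,0,0],
    [0,0,0],
    [0,0,0],
    [0,0,0],
    [0,0,0],
    [0,0,0],
  ],
  turn=[
    [0,0,0.14],
    [0,0,0.14],
    [0,0,0.14],
    [0,0,0.14],
    [0,0,0.14],
    [0,0,0.14],
    [0,0,0.14],
    [0,0,0],
  ],
)

```text
clock: 12.52
tool_pos: [0.5605, -0.0621, 0.0739]
eef_rot: [1.0, 0.031, 0.003, 0.003]
contact_force: [5.8, -6.1, -5.9]
opening: 0.182
finger_force: 35.0
```

Run:
```python
from h import *
for n in('top','scene'): print(tilt(snap(n)))
go((.558,-.0595,.073))
```

```text
(array([-0.0005, -0.0002,  0.0501]), np.int64(3598))
(array([ 0.0004, -0.0009,  0.0496]), np.int64(2007))
tool [-0.0024 -0.0028  0.0009] q7 -0.77 at [ 0.5605 -0.0621  0.0739] heading -86.39
```

Request:
servo_tool(
  translation=[
    [0,0,0],
    [0,0,0],
    [0,0,0],
    [0,0,0],
    [0,0,-0.04],
    [0,0,-0.05],
    [0,0,-0.05],
    [0,0,0],
    [0,0,0],
  ],
  turn=[
    [0,0,0],
    [0,0,0],
    [0,0,0],
    [0,0,0],
    [0,0,0],
    [0,0,0],
    [0,0,0],
    [0,0,0.063],
    [0,0,0],
  ],
  grip=0.84,
)

```text
clock: 13.75
tool_pos: [0.5576, -0.0591, 0.214]
eef_rot: [1.0, 0.001, 0.0, -0.0]
contact_force: [0.5, 1.0, -0.1]
opening: 0.839
finger_force: 0.0
```

Request:
servo_tool(
  translation=[
    [0,-0.052,0],
    [0,-0.052,0],
    [0,-0.052,0],
    [0,-0.052,0],
    [0,-0.052,0],
    [0,0,0],
  ],
  turn=[
    [0,0,0],
    [0,0,0],
    [0,0,0],
    [0,0,0],
    [0,0,0],
    [0,0,0],
  ],
)

```text
clock: 14.5
tool_pos: [0.5556, 0.2066, 0.2117]
eef_rot: [1.0, 0.006, -0.002, -0.001]
contact_force: [1.3, -0.6, 0.6]
opening: 0.843
finger_force: 0.0
```

Run:
```python
from h import *
print(r.get_state()['tool_pos'],r.get_state()['clock'])
for n in('top','scene','wrist'):
    s=snap(n); print(n,tilt(s)); P=cloud(s)
    for k in('orange','blue'):
        for a,c,m in blobs(s,k,(.04,.08),50):
            e,rad=cv2.minEnclosingCircle(np.argwhere(m)[:,::-1].astype(np.float32))
            q=np.median(P[m],0); 
            if q[1]<.5: print(k,a,c.round(1),q.round(4),onz(s,*c,.064 if q[1]>0.05 else .05).round(4))
go((.5634,.2374,.1))
```

```text
[0.55561747 0.20660161 0.21169585] 14.5
top (array([0.0003, 0.0009, 0.05  ]), np.int64(4121))
orange 457 [360.5 229.2] [ 0.5611 -0.1676  0.0516] [ 0.5612 -0.1671  0.05  ]
orange 236 [251.2 266.3] [0.4523 0.1268 0.0658] [0.4519 0.1269 0.064 ]
blue 499 [404.8 229.3] [ 0.5642 -0.2875  0.0508] [ 0.5639 -0.2875  0.05  ]
blue 259 [207.3 264.6] [0.4525 0.2449 0.0659] [0.453  0.2452 0.064 ]
scene (array([0.0007, 0.0002, 0.0496]), np.int64(2009))
orange 92 [307.6 185.2] [0.4522 0.1252 0.0654] [0.4507 0.1256 0.064 ]
orange 89 [384.8 185.8] [0.4577 0.3525 0.0653] [0.4551 0.3526 0.064 ]
orange 127 [350.9 204.7] [0.5648 0.2354 0.0652] [0.5623 0.2363 0.064 ]
orange 213 [202.6 209.2] [ 0.5637 -0.168   0.0514] [ 0.5614 -0.1681  0.05  ]
blue 83 [347.9 185.3] [0.4541 0.2438 0.0653] [0.4518 0.2443 0.064 ]
blue 118 [390.2 206.5] [0.5728 0.34   0.0652] [0.5721 0.3405 0.064 ]
blue 186 [158.4 209.5] [ 0.5643 -0.2897  0.0509] [ 0.5623 -0.2891  0.05  ]
blue 126 [355.4 249.9] [0.7761 0.2118 0.0738] [0.7626 0.2156 0.064 ]
wrist (array([-0.0015, -0.0011, -0.0002]), np.int64(0))
orange 2565 [241.2 193.4] [0.5635 0.2347 0.0643] [0.5633 0.2348 0.064 ]
orange 797 [117. 295.] [0.4665 0.3558 0.0644] [0.465  0.3549 0.064 ]
orange 415 [350.7 311.8] [0.4443 0.1331 0.0642] [0.4476 0.133  0.064 ]
blue 2668 [119.7 180.7] [0.5741 0.3384 0.0644] [0.5741 0.3386 0.064 ]
blue 1703 [236.1 304.7] [0.4549 0.2427 0.0643] [0.455  0.2427 0.064 ]
tool [ 0.0067 -0.0386  0.1132] q7 -1.38 at [0.5569 0.199  0.2132] heading -89.95
```

Request:
servo_tool(
  translation=[
    [0.0061,-0.0372,0],
    [0,0,0.03],
    [0,0,0.045],
    [0,0,0.045],
    [0,0,0.045],
    [0,0,0.02],
    [0,0,0.01],
    [0,0,0],
  ],
  turn=[
    [0,0,0],
    [0,0,0],
    [0,0,0],
    [0,0,0],
    [0,0,0],
    [0,0,0],
    [0,0,0],
    [0,0,0],
  ],
)

```text
clock: 15.65
tool_pos: [0.5639, 0.2373, 0.0193]
eef_rot: [1.0, 0.001, 0.0, -0.0]
contact_force: [-0.3, -1.0, 0.5]
opening: 0.844
finger_force: 0.0
```

Request:
servo_tool(
  translation=[
    [0,0,0],
    [0,0,0],
    [0,0,0],
    [0,0,0],
  ],
  turn=[
    [0,0,0],
    [0,0,0],
    [0,0,0],
    [0,0,0],
  ],
  grip=0.5,
  grip_force=30,
)

```text
clock: 16.15
tool_pos: [0.5643, 0.2375, 0.0201]
eef_rot: [1.0, 0.001, 0.001, -0.0]
contact_force: [0.5, -0.6, 6.3]
opening: 0.662
finger_force: 30.0
```

Request:
servo_tool(
  translation=[
    [0,0,-0.03],
    [0,0,-0.04],
    [0,0,-0.04],
    [0,0,-0.03],
    [0,0,0],
  ],
  turn=[
    [0,0,0],
    [0,0,0],
    [0,0,0],
    [0,0,0],
    [0,0,0],
  ],
)

```text
clock: 16.77
tool_pos: [0.5646, 0.2384, 0.1609]
eef_rot: [1.0, 0.001, 0.002, -0.001]
contact_force: [0.0, 0.3, -1.5]
opening: 0.659
finger_force: 30.0
```

Request:
servo_tool(
  translation=[
    [0,0.03,0],
    [0,0.05,0],
    [0,0.05,0],
    [0,0.05,0],
    [0,0.05,0],
    [0,0.05,0],
    [0,0.05,0],
    [0,0.045,0],
    [0,0.03,0],
    [0,0,0],
  ],
  turn=[
    [0,0,0],
    [0,0,0],
    [0,0,0],
    [0,0,0],
    [0,0,0],
    [0,0,0],
    [0,0,0],
    [0,0,0],
    [0,0,0],
    [0,0,0],
  ],
)

```text
clock: 18.02
tool_pos: [0.5628, -0.1701, 0.1577]
eef_rot: [1.0, -0.001, -0.001, 0.001]
contact_force: [-0.0, 0.2, -1.7]
opening: 0.661
finger_force: 30.0
```

Run:
```python
from h import *
st=r.get_state(); print(st['opening'],st['contact_force'])
go((.5613,-.1676,.066),-90)
s=snap('scene','s1.png'); P=cloud(s)
for a,c,m in blobs(s,'orange',(.09,.3),20): print(c,P[m].min(0),P[m].max(0))
```

```text
0.6610984815855471 [-0.03921136  0.22943601 -1.67178555]
tool [-0.0014 -0.0026  0.0917] q7 -0.76 at [ 0.5628 -0.1701  0.1577] heading -90.17
turn rz -0.0029
[196.18181818 158.69090909] [ 0.54135159 -0.19103884  0.20092277] [ 0.5866116  -0.14558903  0.20414351]
[197.16352201 174.27044025] [ 0.56810942 -0.19815116  0.15797717] [ 0.59405893 -0.14051869  0.18203244]
```

View pics/s1.png

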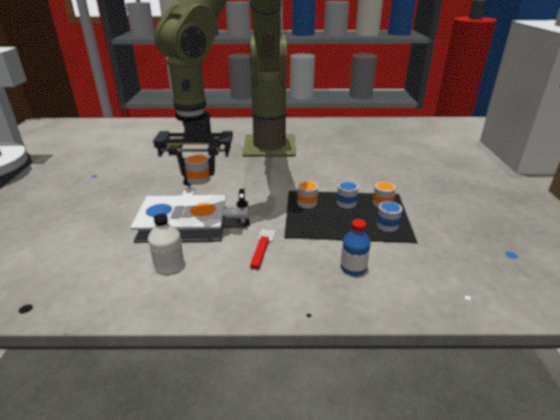

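The scene picture shows the orange tin upright in the gripper at (197,167) above the orange spot, and four tins left on the mat.

Run:
```python
from h import *
s=snap('scene')
for z in(.201,.202,.203): print(onz(s,196.18,158.69,z).round(4))
s=snap('wrist')
for k in('orange','blue'):
    for a,c,m in blobs(s,k,(.03,.08),50): print(k,a,c,np.median(cloud(s)[m],0).round(4),onz(s,*c,.05).round(4))
go((.5613,-.1676,.066))
```

```text
[ 0.5615 -0.169   0.201 ]
[ 0.5637 -0.1685  0.202 ]
[ 0.5659 -0.168   0.203 ]
orange 3120 [288.05128205 197.31057692] [ 0.576  -0.1712  0.0504] [ 0.5763 -0.1706  0.05  ]
blue 6493 [444.66240567 212.64176806] [ 0.5648 -0.2888  0.0502] [ 0.5648 -0.289   0.05  ]
tool [-0.0023  0.0027  0.0916] q7 -0.76 at [ 0.5637 -0.1651  0.1576] heading -89.79
```

```bash
cat >> h.py <<'E'
def held(s,k,zt,zr):
    b=max(blobs(s,k,zr,15),key=lambda b:b[0]); return b[1].round(2),onz(s,*b[1],zt).round(4),cloud(s)[b[2]].mean(0).round(4)
E
python3 - <<'E'
from h import *
for i in range(6):
    s=snap('scene'); print(r.get_state()['tool_pos'].round(4), held(s,'orange',.202,(.195,.215)))
E
```

```text
[ 0.5639 -0.1649  0.1578] (array([198.15, 158.95]), array([ 0.5654, -0.1632,  0.202 ]), array([ 0.5666, -0.1629,  0.2026]))
[ 0.5641 -0.165   0.158 ] (array([198.19, 158.9 ]), array([ 0.565 , -0.1632,  0.202 ]), array([ 0.5664, -0.1629,  0.2027]))
[ 0.5642 -0.1653  0.1582] (array([198.11, 158.93]), array([ 0.5652, -0.1633,  0.202 ]), array([ 0.567 , -0.1629,  0.2029]))
[ 0.5642 -0.1657  0.1584] (array([198.25, 158.75]), array([ 0.5641, -0.1632,  0.202 ]), array([ 0.5667, -0.1626,  0.2032]))
[ 0.5642 -0.166   0.1585] (array([198.14, 158.67]), array([ 0.5636, -0.1635,  0.202 ]), array([ 0.5666, -0.1629,  0.2034]))
[ 0.5642 -0.1663  0.1586] (array([197.95, 158.64]), array([ 0.5635, -0.164 ,  0.202 ]), array([ 0.5667, -0.1633,  0.2035]))
```

Request:
servo_tool(
  translation=[
    [-0.002,0.001,0.03],
    [0,0,0.03],
    [0,0,0.02],
    [0,0,0.005],
    [0,0,0],
    [0,0,0],
    [0,0,0],
    [0,0,0],
  ],
  turn=[
    [0,0,0],
    [0,0,0],
    [0,0,0],
    [0,0,0],
    [0,0,0],
    [0,0,0],
    [0,0,0],
    [0,0,0],
  ],
)

```text
clock: 19.48
tool_pos: [0.5623, -0.1683, 0.0742]
eef_rot: [1.0, 0.001, 0.0, 0.0]
contact_force: [-0.4, 0.3, -1.0]
opening: 0.661
finger_force: 30.0
```

Run:
```python
from h import *
go((.5615,-.168,.066),-90); print(r.get_state()['contact_force'])
s=snap('scene'); print(held(s,'orange',.115,(.09,.14)))
go((.5615,-.168,.066),-90)
```

```text
tool [-0.0008 -0.0003  0.0082] q7 -0.68 at [ 0.5623 -0.1683  0.0742] heading -89.89
turn rz 0.0019
[-0.37458513  0.31101273 -0.98747824]
(array([200.57, 187.47]), array([ 0.5564, -0.1677,  0.115 ]), array([ 0.5636, -0.1661,  0.119 ]))
tool [-0.0007 -0.0002  0.008 ] q7 -0.68 at [ 0.5622 -0.1682  0.074 ] heading -89.89
turn rz 0.0019
```

Request:
servo_tool(
  translation=[
    [-0.0005,0,0.004],
    [0,0,0.003],
    [0,0,0.001],
    [0,0,0],
    [0,0,0],
  ],
  turn=[
    [0,0,0],
    [0,0,0],
    [0,0,0],
    [0,0,0],
    [0,0,0],
  ],
)

```text
clock: 20.15
tool_pos: [0.5618, -0.1686, 0.0659]
eef_rot: [1.0, 0.001, 0.0, 0.0]
contact_force: [0.4, -0.4, 1.5]
opening: 0.663
finger_force: 30.0
```

Request:
servo_tool(
  translation=[
    [0,0,0],
    [0,0,0],
    [0,0,0],
    [0,0,-0.02],
    [0,0,-0.05],
    [0,0,-0.06],
    [0,0,-0.04],
    [0,-0.05,0],
    [0,-0.06,0],
  ],
  turn=[
    [0,0,0],
    [0,0,0],
    [0,0,0],
    [0,0,0],
    [0,0,0],
    [0,0,0],
    [0,0,0],
    [0,0,0],
    [0,0,0],
  ],
  grip=0.84,
)

```text
clock: 21.28
tool_pos: [0.5615, -0.0582, 0.2365]
eef_rot: [1.0, -0.001, 0.001, 0.0]
contact_force: [0.8, 0.7, -0.4]
opening: 0.839
finger_force: 0.0
```

Request:
servo_tool(
  translation=[
    [0,-0.06,0],
    [0,-0.06,0],
    [0,-0.06,0],
    [0,-0.06,0],
    [0,-0.06,0],
    [0,0,0],
  ],
  turn=[
    [0,0,0],
    [0,0,0],
    [0,0,0],
    [0,0,0],
    [0,0,0],
    [0,0,0],
  ],
)

```text
clock: 22.02
tool_pos: [0.5591, 0.2491, 0.2343]
eef_rot: [1.0, 0.006, -0.001, -0.002]
contact_force: [-1.0, -0.5, 0.1]
opening: 0.839
finger_force: 0.0
```

Run:
```python
from h import *
s=snap('top'); 
for i in (0,1):
    for k in('orange','blue'):
        for a,c,m in blobs(s,k,(.04,.13),20): print(k,a,c.round(1),cloud(s)[m].mean(0).round(4),onz(s,*c,.11).round(4))
    s=snap('scene')
im=cv2.cvtColor(snap('top')['img'],cv2.COLOR_RGB2BGR)[190:270,330:440]
cv2.imwrite('pics/c2.png',cv2.resize(im,None,fx=6,fy=6,interpolation=2))
print(tilt(s)); go((.4525,.244,.1))
```

```text
orange 256 [363.  226.9] [ 0.5609 -0.1656  0.1114] [ 0.561  -0.1658  0.11  ]
orange 52 [354.7 234.5] [ 0.5453 -0.1501  0.0599] [ 0.5406 -0.1442  0.11  ]
orange 222 [168.6 262.7] [0.4552 0.3497 0.0664] [0.454  0.3388 0.11  ]
orange 231 [251.1 266.2] [0.452  0.1269 0.0658] [0.4509 0.1231 0.11  ]
blue 256 [222.7 159.1] [0.7377 0.2123 0.0937] [0.7338 0.2098 0.11  ]
blue 499 [404.8 229.3] [ 0.5639 -0.2873  0.0508] [ 0.5575 -0.2745  0.11  ]
blue 260 [207.3 264.6] [0.453  0.2449 0.0658] [0.4518 0.2373 0.11  ]
orange 91 [307.4 185.2] [0.4528 0.1249 0.0653] [0.5358 0.1183 0.11  ]
orange 98 [384.5 185.5] [0.4565 0.351  0.0656] [0.5387 0.3265 0.11  ]
orange 110 [200.8 189.7] [ 0.5617 -0.1667  0.1111] [ 0.5597 -0.1671  0.11  ]
orange 145 [201.6 205.6] [ 0.585  -0.1642  0.0757] [ 0.6415 -0.1513  0.11  ]
blue 173 [486.3  91.5] [-0.4617  1.0506  0.0876] [-0.3806  1.0089  0.11  ]
blue 85 [347.9 185.2] [0.4531 0.244  0.0652] [0.5362 0.2279 0.11  ]
blue 117 [390.1 206.6] [0.5749 0.3396 0.0653] [0.6481 0.3158 0.11  ]
blue 187 [158.3 209.5] [ 0.5638 -0.2885  0.051 ] [ 0.6591 -0.2546  0.11  ]
blue 507 [356.1 242.4] [0.7667 0.2141 0.0885] [0.7957 0.2073 0.11  ]
(array([0.0022, 0.0099, 0.0503]), np.int64(1753))
tool [-0.1084 -0.0044  0.1359] q7 -1.47 at [0.5609 0.2396 0.2359] heading -90.07
```

View pics/c2.png

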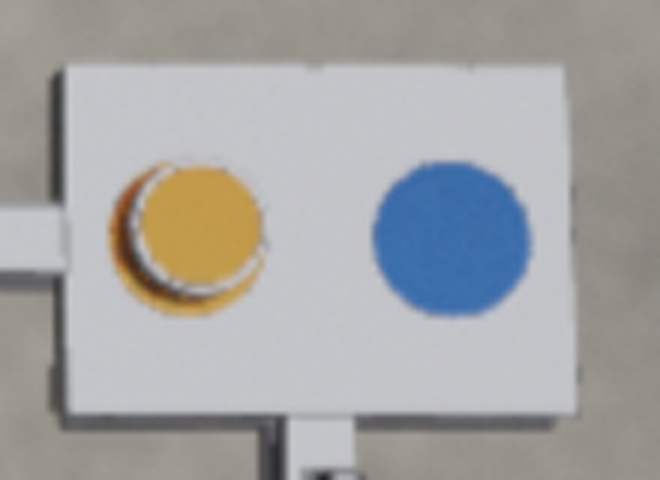

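Top crop: the tin sits on the orange spot, with the top face at (203,224) and the spot ring around it. By ray casting it is about 1 mm off centre. Next is the blue tin.

Request:
servo_tool(
  translation=[
    [-0.0537,-0.0027,0],
    [-0.0536,-0.0027,0.03],
    [0,0,0.05],
    [0,0,0.05],
    [0,0,0.04],
    [0,0,0.03],
    [0,0,0.017],
    [0,0,0],
    [0,0,0],
    [0,0,0],
  ],
  turn=[
    [0,0,0],
    [0,0,0],
    [0,0,0],
    [0,0,0],
    [0,0,0],
    [0,0,0],
    [0,0,0],
    [0,0,0],
    [0,0,0],
    [0,0,0],
  ],
)

```text
clock: 23.48
tool_pos: [0.4541, 0.2469, 0.0197]
eef_rot: [1.0, 0.001, 0.001, -0.0]
contact_force: [-0.9, 0.7, -1.1]
opening: 0.841
finger_force: 0.0
```

Request:
servo_tool(
  translation=[
    [0,0,0],
    [0,0,0],
    [0,0,0],
    [0,0,0],
  ],
  turn=[
    [0,0,0],
    [0,0,0],
    [0,0,0],
    [0,0,0],
  ],
  grip=0.5,
)

```text
clock: 23.98
tool_pos: [0.4537, 0.2465, 0.0192]
eef_rot: [1.0, 0.001, 0.0, 0.0]
contact_force: [-0.0, -1.4, 6.1]
opening: 0.673
finger_force: 30.0
```

Request:
servo_tool(
  translation=[
    [0,0,-0.03],
    [0,0,-0.05],
    [0,0,-0.05],
    [0,0,-0.02],
    [0,0,0],
  ],
  turn=[
    [0,0,0],
    [0,0,0],
    [0,0,0],
    [0,0,0],
    [0,0,0],
  ],
)

```text
clock: 24.6
tool_pos: [0.4539, 0.2478, 0.1697]
eef_rot: [1.0, 0.001, 0.001, -0.001]
contact_force: [-1.3, -0.0, -1.2]
opening: 0.677
finger_force: 29.9
```

Run:
```python
from h import *
go((.5647,-.2903,.17),-90)
s=snap('scene'); print(held(s,'blue',.21,(.16,.25)))
```

```text
tool [ 0.1093  0.5384 -0.001 ] q7 -1.41 at [0.4539 0.2478 0.1697] heading -89.84
turn rz 0.0028
(array([492.08,  66.62]), array([-0.4354,  1.0334,  0.21  ]), array([-0.4698,  1.0508,  0.2026]))
```

Request:
servo_tool(
  translation=[
    [0.005,0.025,0],
    [0.01,0.05,0],
    [0.01,0.05,0],
    [0.01,0.05,0],
    [0.01,0.05,0],
    [0.01,0.05,0],
    [0.01,0.05,0],
    [0.01,0.05,0],
    [0.01,0.05,0],
    [0.01,0.05,0],
  ],
  turn=[
    [0,0,0],
    [0,0,0],
    [0,0,0],
    [0,0,0],
    [0,0,0],
    [0,0,0],
    [0,0,0],
    [0,0,0],
    [0,0,0],
    [0,0,0],
  ],
)

```text
clock: 25.9
tool_pos: [0.5488, -0.2287, 0.1666]
eef_rot: [1.0, 0.001, -0.001, -0.001]
contact_force: [-0.1, 0.5, -0.8]
opening: 0.675
finger_force: 29.9
```

Request:
servo_tool(
  translation=[
    [0.01,0.04,0],
    [0.005,0.022,0],
    [0,0,0.03],
    [0,0,0.03],
    [0,0,0.02],
    [0,0,0.01],
    [0,0,0],
    [0,0,0],
    [0,0,0],
    [0,0,0],
  ],
  turn=[
    [0,0,0],
    [0,0,0],
    [0,0,0],
    [0,0,0],
    [0,0,0],
    [0,0,0],
    [0,0,0],
    [0,0,0],
    [0,0,0],
    [0,0,0],
  ],
)

```text
clock: 27.15
tool_pos: [0.5648, -0.29, 0.0793]
eef_rot: [1.0, 0.001, 0.001, 0.0]
contact_force: [0.5, 0.8, -0.7]
opening: 0.671
finger_force: 29.9
```

Run:
```python
from h import *
s=snap('scene'); P=cloud(s)
for a,c,m in blobs(s,'blue',(.08,.19),15):
    q=P[m].mean(0)
    if abs(q[1]+.29)<.03: print(a,c.round(2),q.round(4),P[m][:,2].max())
go((.5647,-.2903,.065),-90); print(r.get_state()['opening'])
```

```text
103 [154.28 185.87] [ 0.5656 -0.2869  0.1251] 0.1269850951361806
129 [155.9  201.05] [ 0.5883 -0.282   0.0922] 0.10312143353250558
tool [-0.      0.0004  0.0142] q7 -0.62 at [ 0.5647 -0.2899  0.0792] heading -89.89
turn rz 0.002
0.6735656779137777
```

Request:
servo_tool(
  translation=[
    [0,0.0003,0.007],
    [0,0,0.005],
    [0,0,0.002],
    [0,0,0.0005],
    [0,0,0],
  ],
  turn=[
    [0,0,0],
    [0,0,0],
    [0,0,0],
    [0,0,0],
    [0,0,0],
  ],
)

```text
clock: 27.82
tool_pos: [0.5641, -0.2899, 0.0651]
eef_rot: [1.0, 0.001, -0.0, -0.001]
contact_force: [-3.1, 2.3, 8.7]
opening: 0.677
finger_force: 30.0
```

Request:
servo_tool(
  translation=[
    [0,0,0],
    [0,0,0],
    [0,0,0],
    [0,0,-0.02],
    [0,0,-0.05],
    [0,0,-0.06],
    [0,0,-0.04],
    [0,0,0],
  ],
  turn=[
    [0,0,0],
    [0,0,0],
    [0,0,0],
    [0,0,0],
    [0,0,0],
    [0,0,0],
    [0,0,0],
    [0,0,0],
  ],
  grip=0.84,
)

```text
clock: 28.82
tool_pos: [0.5661, -0.292, 0.2393]
eef_rot: [1.0, 0.001, 0.004, 0.002]
contact_force: [-0.1, 0.0, 0.1]
opening: 0.837
finger_force: 0.0
```

Request:
servo_tool(
  translation=[
    [-0.0124,-0.0463,0],
    [-0.0124,-0.0463,0],
    [-0.0124,-0.0463,0],
    [-0.0124,-0.0463,0],
    [-0.0124,-0.0463,0],
    [-0.0124,-0.0463,0],
    [-0.0124,-0.0463,0],
    [-0.0124,-0.0463,0],
    [-0.0124,-0.0463,0],
    [0,0,0],
  ],
  turn=[
    [0,0,0],
    [0,0,0],
    [0,0,0],
    [0,0,0],
    [0,0,0],
    [0,0,0],
    [0,0,0],
    [0,0,0],
    [0,0,0],
    [0,0,0],
  ],
)

```text
clock: 30.08
tool_pos: [0.4502, 0.1305, 0.2334]
eef_rot: [1.0, 0.005, -0.001, -0.001]
contact_force: [-0.6, -0.5, 0.2]
opening: 0.837
finger_force: 0.0
```

```bash
cat >> h.py <<'E'
def tops(s,dz=.002):
    P=cloud(s)
    for k in('orange','blue'):
        for a,c,m in blobs(s,k,(.04,.25),20):
            q=P[m].mean(0)
            if q[0]<.65 and q[1]<.5 and q[1]>-.4 and q[0]>.4 and P[m][:,2].std()<.004:
                z=round((q[2]-.05)/.06)*.06+.05 if q[1]<0 else .064
                print(k,a,q.round(4),onz(s,*c,z).round(4))
E
python3 - <<'E'
from h import *
s=snap('top'); tops(s); go((.4526,.1269,.019),-90)
s=snap('scene');tops(s);go((.4526,.1269,.019),-90)
E
```

```text
orange 256 [ 0.5609 -0.1658  0.1112] [ 0.561  -0.1659  0.11  ]
orange 246 [0.4564 0.3537 0.0659] [0.4564 0.3542 0.064 ]
orange 47 [0.454  0.1167 0.066 ] [0.454  0.1168 0.064 ]
blue 248 [0.5741 0.3412 0.0663] [0.5744 0.3418 0.064 ]
blue 276 [ 0.5628 -0.287   0.111 ] [ 0.5629 -0.2872  0.11  ]
tool [0.0018 0.0009 0.2148] q7 -1.30 at [0.4511 0.1278 0.2338] heading -89.67
turn rz 0.0058
orange 95 [0.4536 0.1251 0.0653] [0.4513 0.1253 0.064 ]
orange 88 [0.4578 0.3521 0.0654] [0.4553 0.3528 0.064 ]
orange 113 [ 0.5617 -0.1664  0.1113] [ 0.5595 -0.1669  0.11  ]
blue 111 [ 0.5644 -0.2875  0.1109] [ 0.5629 -0.2881  0.11  ]
blue 116 [0.5742 0.3397 0.0654] [0.5721 0.3405 0.064 ]
tool [ 0.001  -0.0009  0.2151] q7 -1.30 at [0.4517 0.1262 0.2341] heading -89.85
turn rz 0.0026
```

Request:
servo_tool(
  translation=[
    [0.001,-0.0005,0.04],
    [0,0,0.05],
    [0,0,0.05],
    [0,0,0.04],
    [0,0,0.02],
    [0,0,0.015],
    [0,0,0],
    [0,0,0],
  ],
  turn=[
    [0,0,0],
    [0,0,0],
    [0,0,0],
    [0,0,0],
    [0,0,0],
    [0,0,0],
    [0,0,0],
    [0,0,0],
  ],
)

```text
clock: 31.18
tool_pos: [0.4537, 0.1257, 0.0197]
eef_rot: [1.0, 0.0, 0.0, 0.0]
contact_force: [0.7, -0.2, -0.4]
opening: 0.84
finger_force: 0.0
```

Request:
servo_tool(
  translation=[
    [0,0,0],
    [0,0,0],
    [0,0,0],
    [0,0,0],
  ],
  turn=[
    [0,0,0],
    [0,0,0],
    [0,0,0],
    [0,0,0],
  ],
  grip=0.5,
)

```text
clock: 31.68
tool_pos: [0.4536, 0.1266, 0.0198]
eef_rot: [1.0, 0.001, 0.001, 0.0]
contact_force: [-0.2, -2.1, 7.1]
opening: 0.675
finger_force: 30.0
```

Request:
servo_tool(
  translation=[
    [0,0,-0.03],
    [0,0,-0.05],
    [0,0,-0.05],
    [0,0,-0.04],
    [0,0,-0.01],
    [0,0,0],
  ],
  turn=[
    [0,0,0],
    [0,0,0],
    [0,0,0],
    [0,0,0],
    [0,0,0],
    [0,0,0],
  ],
)

```text
clock: 32.42
tool_pos: [0.4528, 0.1274, 0.199]
eef_rot: [1.0, 0.001, -0.0, -0.0]
contact_force: [0.2, 0.3, -1.3]
opening: 0.673
finger_force: 30.0
```

Request:
servo_tool(
  translation=[
    [0.0102,0.028,0],
    [0.0165,0.0445,0],
    [0.0165,0.0445,0],
    [0.0165,0.0445,0],
    [0.0165,0.0445,0],
    [0.0165,0.0445,0],
    [0.0165,0.0445,0],
    [0,0,0],
    [0,0,0],
    [0,0,0],
  ],
  turn=[
    [0,0,0],
    [0,0,0],
    [0,0,0],
    [0,0,0],
    [0,0,0],
    [0,0,0],
    [0,0,0],
    [0,0,0],
    [0,0,0],
    [0,0,0],
  ],
)

```text
clock: 33.67
tool_pos: [0.5623, -0.166, 0.1981]
eef_rot: [1.0, 0.002, -0.001, -0.001]
contact_force: [0.3, 0.0, -0.9]
opening: 0.676
finger_force: 30.0
```

```bash
cat >> h.py <<'E'
def gap(k,y,zt):
    s=snap('scene'); P=cloud(s)
    for a,c,m in blobs(s,k,(zt+.05,.33),15):
        q=P[m].mean(0)
        if abs(q[1]-y)<.03 and P[m][:,2].std()<.004: print('top face',a,q.round(4),'gap %.4f'%(q[2]-.0011-.06-zt))
E
python3 - <<'E'
from h import *
gap('orange',-.167,.11); go((.5618,-.1686,.126),-90); gap('orange',-.167,.11);go((.5618,-.1686,.126),-90)
E
```

```text
top face 96 [ 0.5639 -0.1632  0.2433] gap 0.0722
tool [-0.0006  0.0026  0.0725] q7 -0.82 at [ 0.5624 -0.1661  0.1985] heading -89.78
turn rz 0.0038
top face 100 [ 0.5642 -0.1635  0.2437] gap 0.0726
tool [-0.0008  0.0023  0.0728] q7 -0.82 at [ 0.5626 -0.1664  0.1988] heading -89.79
turn rz 0.0036
```

Request:
servo_tool(
  translation=[
    [-0.0005,0.001,0.03],
    [0,0,0.02],
    [0,0,0.01],
    [0,0,0],
    [0,0,0],
    [0,0,0],
    [0,0,0],
    [0,0,0],
  ],
  turn=[
    [0,0,0],
    [0,0,0],
    [0,0,0],
    [0,0,0],
    [0,0,0],
    [0,0,0],
    [0,0,0],
    [0,0,0],
  ],
)

```text
clock: 34.78
tool_pos: [0.5624, -0.169, 0.1394]
eef_rot: [1.0, 0.001, 0.0, -0.0]
contact_force: [0.4, -0.4, -0.7]
opening: 0.675
finger_force: 30.0
```

Run:
```python
from h import *
gap('orange',-.167,.11); go((.5618,-.1686,.126),-90)
```

```text
top face 107 [ 0.5634 -0.1664  0.1846] gap 0.0135
tool [-0.0006 -0.0004  0.0133] q7 -0.76 at [ 0.5624 -0.169   0.1393] heading -89.90
turn rz 0.0018
```

Request:
servo_tool(
  translation=[
    [-0.001,-0.0003,0.007],
    [0,0,0.004],
    [0,0,0.002],
    [0,0,0.0008],
    [0,0,0],
  ],
  turn=[
    [0,0,0],
    [0,0,0],
    [0,0,0],
    [0,0,0],
    [0,0,0],
  ],
)

```text
clock: 35.45
tool_pos: [0.5611, -0.1685, 0.1259]
eef_rot: [1.0, 0.001, -0.0, -0.0]
contact_force: [-1.6, 0.7, 4.6]
opening: 0.676
finger_force: 30.0
```

Request:
servo_tool(
  translation=[
    [0,0,0],
    [0,0,0],
    [0,0,0],
    [0,0,-0.02],
    [0,0,-0.05],
    [0,0,-0.04],
    [0,0,0],
  ],
  turn=[
    [0,0,0],
    [0,0,0],
    [0,0,0],
    [0,0,0],
    [0,0,0],
    [0,0,0],
    [0,0,0],
  ],
  grip=0.84,
)

```text
clock: 36.33
tool_pos: [0.5631, -0.1699, 0.2384]
eef_rot: [1.0, 0.001, 0.003, 0.001]
contact_force: [1.0, 0.7, -1.3]
opening: 0.843
finger_force: 0.0
```

Request:
servo_tool(
  translation=[
    [0.0013,-0.051,0],
    [0.0013,-0.051,0],
    [0.0013,-0.051,0],
    [0.0013,-0.051,0],
    [0.0013,-0.051,0],
    [0.0013,-0.051,0],
    [0.0013,-0.051,0],
    [0.0013,-0.051,0],
    [0.0013,-0.051,0],
    [0.0013,-0.051,0],
  ],
  turn=[
    [0,0,0],
    [0,0,0],
    [0,0,0],
    [0,0,0],
    [0,0,0],
    [0,0,0],
    [0,0,0],
    [0,0,0],
    [0,0,0],
    [0,0,0],
  ],
)

```text
clock: 37.58
tool_pos: [0.5726, 0.343, 0.2339]
eef_rot: [1.0, 0.001, -0.001, 0.0]
contact_force: [0.7, -0.4, 0.4]
opening: 0.841
finger_force: 0.0
```

Request:
servo_tool(
  translation=[
    [0,0,0],
    [0,0,0],
    [0,0,0],
  ],
  turn=[
    [0,0,0],
    [0,0,0],
    [0,0,0],
  ],
)

```text
clock: 37.95
tool_pos: [0.5737, 0.3391, 0.2353]
eef_rot: [1.0, -0.001, -0.0, 0.001]
contact_force: [-0.6, -0.3, -0.5]
opening: 0.839
finger_force: 0.0
```

Run:
```python
from h import *
s=snap('top'); tops(s); go((.575,.3417,.019),-90)
s=snap('scene');tops(s);go((.575,.3417,.019),-90)
```

```text
orange 274 [ 0.5586 -0.1657  0.1709] [ 0.5587 -0.1658  0.17  ]
orange 274 [0.4562 0.3536 0.0662] [0.4562 0.3541 0.064 ]
blue 277 [ 0.5629 -0.2871  0.1108] [ 0.5629 -0.2873  0.11  ]
blue 73 [0.5593 0.3413 0.0663] [0.5595 0.3418 0.064 ]
tool [ 0.0013 -0.0025  0.2165] q7 -1.66 at [0.5738 0.3393 0.2355] heading -90.07
turn rz -0.0012
orange 106 [ 0.5595 -0.1662  0.1711] [ 0.5574 -0.1667  0.17  ]
orange 106 [0.4566 0.3519 0.0655] [0.454  0.3527 0.064 ]
blue 107 [ 0.5645 -0.287   0.1109] [ 0.5629 -0.2876  0.11  ]
blue 122 [0.5745 0.3404 0.0652] [0.5726 0.341  0.064 ]
tool [ 0.0013 -0.0021  0.2166] q7 -1.66 at [0.5737 0.3397 0.2356] heading -90.05
turn rz -0.0008
```

Request:
servo_tool(
  translation=[
    [0.0014,-0.0018,0.04],
    [0,0,0.05],
    [0,0,0.05],
    [0,0,0.04],
    [0,0,0.02],
    [0,0,0.0165],
    [0,0,0],
    [0,0,0],
  ],
  turn=[
    [0,0,0],
    [0,0,0],
    [0,0,0],
    [0,0,0],
    [0,0,0],
    [0,0,0],
    [0,0,0],
    [0,0,0],
  ],
)

```text
clock: 39.05
tool_pos: [0.5759, 0.3435, 0.0203]
eef_rot: [1.0, 0.001, 0.001, -0.0]
contact_force: [0.3, -0.7, -0.3]
opening: 0.841
finger_force: 0.0
```

Request:
servo_tool(
  translation=[
    [0,0,0],
    [0,0,0],
    [0,0,0],
    [0,0,0],
  ],
  turn=[
    [0,0,0],
    [0,0,0],
    [0,0,0],
    [0,0,0],
  ],
  grip=0.5,
)

```text
clock: 39.55
tool_pos: [0.5756, 0.3428, 0.02]
eef_rot: [1.0, 0.001, 0.001, 0.0]
contact_force: [-1.3, -2.5, 4.9]
opening: 0.665
finger_force: 30.0
```

Request:
servo_tool(
  translation=[
    [0,0,-0.03],
    [0,0,-0.05],
    [0,0,-0.05],
    [0,0,-0.04],
    [0,0,-0.01],
    [0,0,0],
  ],
  turn=[
    [0,0,0],
    [0,0,0],
    [0,0,0],
    [0,0,0],
    [0,0,0],
    [0,0,0],
  ],
)

```text
clock: 40.3
tool_pos: [0.5743, 0.3436, 0.1984]
eef_rot: [1.0, 0.001, -0.0, -0.0]
contact_force: [0.6, -0.1, -1.5]
opening: 0.665
finger_force: 30.0
```

Run:
```python
from h import *
go((.564,-.29,.22),-90)
```

```text
tool [-0.0117  0.6335 -0.0219] q7 -1.64 at [0.5743 0.3436 0.1984] heading -89.87
turn rz 0.0022
```

Request:
servo_tool(
  translation=[
    [0,0,-0.03],
    [-0.0008,0.0487,0],
    [-0.0008,0.0487,0],
    [-0.0008,0.0487,0],
    [-0.0008,0.0487,0],
    [-0.0008,0.0487,0],
    [-0.0008,0.0487,0],
    [-0.0008,0.0487,0],
    [-0.0008,0.0487,0],
    [-0.0008,0.0487,0],
  ],
  turn=[
    [0,0,0],
    [0,0,0],
    [0,0,0],
    [0,0,0],
    [0,0,0],
    [0,0,0],
    [0,0,0],
    [0,0,0],
    [0,0,0],
    [0,0,0],
  ],
)

```text
clock: 41.55
tool_pos: [0.5672, -0.0958, 0.2267]
eef_rot: [1.0, 0.001, -0.002, -0.001]
contact_force: [0.0, -0.2, -0.1]
opening: 0.667
finger_force: 30.0
```

Request:
servo_tool(
  translation=[
    [-0.0008,0.0487,0],
    [-0.0008,0.0487,0],
    [-0.0008,0.0487,0],
    [-0.0008,0.0487,0],
    [0,0,0],
    [0,0,0.03],
    [0,0,0.03],
    [0,0,0.02],
    [0,0,0.01],
    [0,0,0],
  ],
  turn=[
    [0,0,0],
    [0,0,0],
    [0,0,0],
    [0,0,0],
    [0,0,0],
    [0,0,0],
    [0,0,0],
    [0,0,0],
    [0,0,0],
    [0,0,0],
  ],
)

```text
clock: 42.8
tool_pos: [0.5651, -0.2887, 0.1376]
eef_rot: [1.0, 0.001, -0.001, -0.001]
contact_force: [-0.3, 0.6, -0.1]
opening: 0.662
finger_force: 30.0
```

Request:
servo_tool(
  translation=[
    [0,0,0],
    [0,0,0],
    [0,0,0],
    [0,0,0],
  ],
  turn=[
    [0,0,0],
    [0,0,0],
    [0,0,0],
    [0,0,0],
  ],
)

```text
clock: 43.3
tool_pos: [0.5657, -0.29, 0.1392]
eef_rot: [1.0, 0.001, 0.0, 0.0]
contact_force: [0.7, -0.6, -1.4]
opening: 0.656
finger_force: 30.0
```

Run:
```python
from h import *
gap('blue',-.288,.11); go((.5644,-.29,.126),-90)
print(r.get_state()['opening'])
```

```text
top face 96 [ 0.5675 -0.2871  0.184 ] gap 0.0129
tool [-0.0012  0.      0.0131] q7 -0.64 at [ 0.5656 -0.29    0.1391] heading -89.90
turn rz 0.0018
0.6600277539084161
```

Request:
servo_tool(
  translation=[
    [-0.0012,0,0.007],
    [0,0,0.004],
    [0,0,0.0015],
    [0,0,0.0007],
    [0,0,0],
  ],
  turn=[
    [0,0,0],
    [0,0,0],
    [0,0,0],
    [0,0,0],
    [0,0,0],
  ],
)

```text
clock: 43.98
tool_pos: [0.5641, -0.2898, 0.1259]
eef_rot: [1.0, 0.001, -0.0, -0.0]
contact_force: [-1.3, 1.6, 4.6]
opening: 0.668
finger_force: 30.0
```

Request:
servo_tool(
  translation=[
    [0,0,0],
    [0,0,0],
    [0,0,0],
    [0,0,-0.02],
    [0,0,-0.05],
    [0,0,-0.04],
    [0,0,0],
    [0,0,0],
    [0,0,0],
  ],
  turn=[
    [0,0,0],
    [0,0,0],
    [0,0,0],
    [0,0,0],
    [0,0,0],
    [0,0,0],
    [0,0,0],
    [0,0,0],
    [0,0,0],
  ],
  grip=0.84,
)

```text
clock: 45.1
tool_pos: [0.5638, -0.2893, 0.2346]
eef_rot: [1.0, 0.001, -0.001, -0.001]
contact_force: [0.1, 0.0, 0.4]
opening: 0.84
finger_force: 0.0
```

Run:
```python
from h import *
s=snap('scene');tops(s);go((.5622,-.1686,.236),-90)
```

```text
orange 106 [ 0.5597 -0.1668  0.171 ] [ 0.5577 -0.1672  0.17  ]
orange 86 [0.4578 0.3523 0.0653] [0.4555 0.353  0.064 ]
blue 94 [ 0.5662 -0.2869  0.1711] [ 0.564  -0.2877  0.17  ]
tool [-0.0014 -0.1208 -0.0013] q7 -0.71 at [ 0.5638 -0.2894  0.2346] heading -89.90
turn rz 0.0018
```

Request:
servo_tool(
  translation=[
    [-0.0007,-0.04,0],
    [-0.0007,-0.04,0],
    [-0.0006,-0.0408,0],
    [0,0,0],
    [0,0,0],
    [0,0,0.04],
    [0,0,0.04],
    [0,0,0.02],
    [0,0,0.008],
    [0,0,0],
  ],
  turn=[
    [0,0,0],
    [0,0,0],
    [0,0,0],
    [0,0,0],
    [0,0,0],
    [0,0,0],
    [0,0,0],
    [0,0,0],
    [0,0,0],
    [0,0,0],
  ],
)

```text
clock: 46.4
tool_pos: [0.562, -0.1704, 0.1277]
eef_rot: [1.0, 0.0, -0.0, 0.0]
contact_force: [0.2, 0.1, 0.6]
opening: 0.841
finger_force: 0.0
```

Request:
servo_tool(
  translation=[
    [0,0,0],
    [0,0,0],
    [0,0,0],
    [0,0,0],
    [0,0,-0.003],
    [0,0,0],
    [0.0022,0,0],
    [0,0,0],
    [0,0,0],
  ],
  turn=[
    [0,0,0],
    [0,0,0],
    [0,0,0],
    [0,0,0],
    [0,0,0],
    [0,0,0],
    [0,0,0],
    [0,0,0],
    [0,0,0],
  ],
  grip=0.5,
)

```text
clock: 47.52
tool_pos: [0.5643, -0.1691, 0.1305]
eef_rot: [1.0, 0.001, -0.0, -0.0]
contact_force: [-0.8, 0.1, -1.7]
opening: 0.678
finger_force: 29.9
```

Request:
servo_tool(
  translation=[
    [0,0,0.002],
    [0,0,0.001],
    [0,0,0],
    [0,0,0],
  ],
  turn=[
    [0,0,0],
    [0,0,0],
    [0,0,0],
    [0,0,0],
  ],
)

```text
clock: 48.02
tool_pos: [0.5646, -0.1695, 0.1285]
eef_rot: [1.0, 0.001, 0.001, 0.0]
contact_force: [-0.8, 0.8, 5.9]
opening: 0.674
finger_force: 30.0
```

Request:
servo_tool(
  translation=[
    [0,0,0],
    [0,0,0],
    [0,0,0],
    [0,0,-0.02],
    [0,0,-0.05],
    [0,0,-0.04],
    [0,0,0],
  ],
  turn=[
    [0,0,0],
    [0,0,0],
    [0,0,0],
    [0,0,0],
    [0,0,0],
    [0,0,0],
    [0,0,0],
  ],
  grip=0.84,
)

```text
clock: 48.9
tool_pos: [0.566, -0.1703, 0.2407]
eef_rot: [1.0, 0.001, 0.003, 0.001]
contact_force: [0.1, -0.1, 0.0]
opening: 0.842
finger_force: 0.0
```

Request:
servo_tool(
  translation=[
    [-0.0097,-0.0476,0],
    [-0.0097,-0.0476,0],
    [-0.0097,-0.0476,0],
    [-0.0097,-0.0476,0],
    [-0.0097,-0.0476,0],
    [-0.0097,-0.0476,0],
    [-0.0097,-0.0476,0],
    [-0.0097,-0.0476,0],
    [-0.0097,-0.0476,0],
    [-0.0097,-0.0476,0],
  ],
  turn=[
    [0,0,0],
    [0,0,0],
    [0,0,0],
    [0,0,0],
    [0,0,0],
    [0,0,0],
    [0,0,0],
    [0,0,0],
    [0,0,0],
    [0,0,0],
  ],
)

```text
clock: 50.15
tool_pos: [0.4653, 0.3081, 0.2365]
eef_rot: [1.0, 0.001, -0.001, 0.001]
contact_force: [0.4, -1.0, 0.5]
opening: 0.842
finger_force: 0.0
```

Request:
servo_tool(
  translation=[
    [-0.0097,-0.0476,0],
    [0,0,0],
    [0,0,0],
    [0,0,0],
    [0,0,0],
  ],
  turn=[
    [0,0,0],
    [0,0,0],
    [0,0,0],
    [0,0,0],
    [0,0,0],
  ],
)

```text
clock: 50.78
tool_pos: [0.4571, 0.353, 0.2378]
eef_rot: [1.0, -0.0, -0.0, 0.0]
contact_force: [0.2, 0.3, 0.1]
opening: 0.841
finger_force: 0.0
```

Run:
```python
from h import *
s=snap('top'); tops(s)
s=snap('scene');tops(s);go((.457,.354,.019),-90)
```

```text
orange 273 [ 0.5603 -0.1661  0.171 ] [ 0.5604 -0.1662  0.17  ]
blue 302 [ 0.5623 -0.2869  0.1708] [ 0.5624 -0.2871  0.17  ]
orange 108 [ 0.5612 -0.1668  0.1711] [ 0.559  -0.1674  0.17  ]
orange 103 [0.4571 0.3522 0.0655] [0.4544 0.353  0.064 ]
blue 99 [ 0.5647 -0.2869  0.1711] [ 0.5625 -0.2877  0.17  ]
tool [-0.     -0.0004  0.2189] q7 -1.70 at [0.457  0.3535 0.2379] heading -89.98
turn rz 0.0004
```

Request:
servo_tool(
  translation=[
    [0,-0.0004,0.04],
    [0,0,0.05],
    [0,0,0.05],
    [0,0,0.04],
    [0,0,0.02],
    [0,0,0.0185],
    [0,0,0],
    [0,0,0],
  ],
  turn=[
    [0,0,0],
    [0,0,0],
    [0,0,0],
    [0,0,0],
    [0,0,0],
    [0,0,0],
    [0,0,0],
    [0,0,0],
  ],
)

```text
clock: 51.88
tool_pos: [0.4573, 0.3549, 0.02]
eef_rot: [1.0, 0.001, 0.001, -0.0]
contact_force: [-0.7, 1.1, 0.3]
opening: 0.841
finger_force: 0.0
```

Request:
servo_tool(
  translation=[
    [0,0,0],
    [0,0,0],
    [0,0,0],
    [0,0,0],
  ],
  turn=[
    [0,0,0],
    [0,0,0],
    [0,0,0],
    [0,0,0],
  ],
  grip=0.5,
)

```text
clock: 52.38
tool_pos: [0.4572, 0.3544, 0.0201]
eef_rot: [1.0, 0.001, 0.001, -0.0]
contact_force: [-0.3, -1.9, 6.8]
opening: 0.665
finger_force: 29.9
```

Request:
servo_tool(
  translation=[
    [0,0,-0.04],
    [0,0,-0.05],
    [0,0,-0.05],
    [0,0,-0.05],
    [0,0,-0.04],
    [0,0,-0.01],
    [0,0,0],
  ],
  turn=[
    [0,0,0],
    [0,0,0],
    [0,0,0],
    [0,0,0],
    [0,0,0],
    [0,0,0],
    [0,0,0],
  ],
)

```text
clock: 53.25
tool_pos: [0.4562, 0.3549, 0.2588]
eef_rot: [1.0, 0.001, -0.0, -0.0]
contact_force: [-0.1, 0.2, -2.1]
opening: 0.67
finger_force: 29.9
```

Request:
servo_tool(
  translation=[
    [0.0095,0.0475,0],
    [0.0095,0.0475,0],
    [0.0095,0.0475,0],
    [0.0095,0.0475,0],
    [0.0095,0.0475,0],
    [0.0095,0.0475,0],
    [0.0095,0.0475,0],
    [0.0095,0.0475,0],
    [0.0095,0.0475,0],
    [0.0095,0.0475,0],
  ],
  turn=[
    [0,0,0],
    [0,0,0],
    [0,0,0],
    [0,0,0],
    [0,0,0],
    [0,0,0],
    [0,0,0],
    [0,0,0],
    [0,0,0],
    [0,0,0],
  ],
)

```text
clock: 54.5
tool_pos: [0.5517, -0.1209, 0.2569]
eef_rot: [1.0, 0.001, -0.002, -0.001]
contact_force: [0.4, -0.5, -0.6]
opening: 0.666
finger_force: 29.9
```

Request:
servo_tool(
  translation=[
    [0.0095,0.0475,0],
    [0,0,0],
    [0,0,0.03],
    [0,0,0.02],
    [0,0,0.01],
    [0,0,0],
    [0,0,0],
    [0,0,0],
    [0,0,0],
  ],
  turn=[
    [0,0,0],
    [0,0,0],
    [0,0,0],
    [0,0,0],
    [0,0,0],
    [0,0,0],
    [0,0,0],
    [0,0,0],
    [0,0,0],
  ],
)

```text
clock: 55.62
tool_pos: [0.5624, -0.1677, 0.1997]
eef_rot: [1.0, 0.001, 0.0, 0.0]
contact_force: [-0.0, 0.3, -0.7]
opening: 0.666
finger_force: 29.9
```

Run:
```python
from h import *
gap('orange',-.167,.17); go((.5617,-.1688,.186),-90)
```

```text
top face 103 [ 0.5646 -0.1648  0.2447] gap 0.0136
tool [-0.0006  0.0011  0.0136] q7 -0.80 at [ 0.5623 -0.1677  0.1996] heading -89.89
turn rz 0.0019
```

Request:
servo_tool(
  translation=[
    [-0.0004,0.001,0.007],
    [0,0,0.004],
    [0,0,0.002],
    [0,0,0.001],
    [0,0,0],
  ],
  turn=[
    [0,0,0],
    [0,0,0],
    [0,0,0],
    [0,0,0],
    [0,0,0],
  ],
)

```text
clock: 56.3
tool_pos: [0.5617, -0.1686, 0.1861]
eef_rot: [1.0, 0.001, 0.0, -0.0]
contact_force: [-1.5, 1.4, 7.2]
opening: 0.668
finger_force: 29.9
```

Request:
servo_tool(
  translation=[
    [0,0,0],
    [0,0,0],
    [0,0,0],
    [0,0,-0.02],
    [0,0,-0.05],
    [0,0,-0.04],
    [0,0,0],
  ],
  turn=[
    [0,0,0],
    [0,0,0],
    [0,0,0],
    [0,0,0],
    [0,0,0],
    [0,0,0],
    [0,0,0],
  ],
  grip=0.84,
)

```text
clock: 57.18
tool_pos: [0.5633, -0.1699, 0.2982]
eef_rot: [1.0, 0.001, 0.003, 0.001]
contact_force: [0.4, 0.4, -0.6]
opening: 0.842
finger_force: 0.0
```

Request:
servo_tool(
  translation=[
    [0.005,-0.05,0],
    [0.005,-0.05,0],
    [0.005,-0.05,0],
    [0.005,-0.05,0],
    [0,-0.05,0],
    [0,-0.05,0],
    [0,0,0],
    [0,0,0],
  ],
  turn=[
    [0,0,0],
    [0,0,0],
    [0,0,0],
    [0,0,0],
    [0,0,0],
    [0,0,0],
    [0,0,0],
    [0,0,0],
  ],
)

```text
clock: 58.18
tool_pos: [0.5806, 0.1306, 0.2943]
eef_rot: [1.0, 0.001, -0.001, 0.001]
contact_force: [0.3, -0.2, 0.3]
opening: 0.842
finger_force: 0.0
```

Run:
```python
from h import *
s=snap('top','t2.png'); tops(s); P=cloud(s)
for a,c,m in blobs(s,'red',(.008,.04),50):
    Q=P[m]; rc=cv2.minAreaRect((Q[:,:2]*1000).astype(np.float32)); print('handle',a,c,rc,Q.mean(0).round(4), onz(s,*c,.018).round(4))
s=snap('scene','s2.png');tops(s); P=cloud(s)
for a,c,m in blobs(s,'red',(.008,.04),50):
    Q=P[m]; rc=cv2.minAreaRect((Q[:,:2]*1000).astype(np.float32)); print('handle',a,c,rc,Q.mean(0).round(4), onz(s,*c,.018).round(4))
go((.69,0,.3),-90)
```

```text
orange 305 [ 0.56   -0.1657  0.231 ] [ 0.5602 -0.1658  0.23  ]
blue 303 [ 0.5621 -0.287   0.1709] [ 0.5622 -0.2872  0.17  ]
handle 297 [314.46464646 168.93602694] ((733.8131103515625, -39.32139205932617), (21.448383331298828, 116.39926147460938), 73.76460266113281) [ 0.7333 -0.0392  0.0187] [ 0.7334 -0.0392  0.018 ]
orange 101 [ 0.562  -0.1663  0.2311] [ 0.5595 -0.1669  0.23  ]
blue 102 [ 0.5639 -0.2869  0.1708] [ 0.5624 -0.2875  0.17  ]
handle 101 [73.10891089 47.3960396 ] ((-2063.874755859375, -1689.1383056640625), (231.73687744140625, 72.03718566894531), 83.18247985839844) [-2.0662 -1.6865  0.0242] [-2.1029 -1.7042  0.018 ]
handle 441 [188.80045351  47.03174603] ((-2071.463134765625, -722.8729248046875), (88.7891616821289, 941.175048828125), 0.742725670337677) [-2.0682 -0.7155  0.0241] [-2.1042 -0.7231  0.018 ]
handle 57 [298.0877193   46.84210526] ((-2068.29150390625, 203.79296875), (66.77313995361328, 121.73175048828125), 3.9390509128570557) [-2.0673  0.2019  0.0232] [-2.0981  0.2032  0.018 ]
handle 291 [372.79037801  46.51890034] ((-2062.81982421875, 837.2215576171875), (90.36949920654297, 613.4755249023438), 1.9371678829193115) [-2.0687  0.8285  0.0238] [-2.1031  0.8361  0.018 ]
handle 58 [440.5862069   46.34482759] ((-2067.26171875, 1398.126708984375), (111.0980224609375, 64.42826080322266), 83.55174255371094) [-2.0665  1.396   0.024 ] [-2.102   1.4096  0.018 ]
handle 237 [455.35443038 103.08016878] ((-501.9649658203125, 922.0957641601562), (180.19207763671875, 91.98176574707031), 59.03003692626953) [-0.4844  0.9229  0.0239] [-0.5037  0.932   0.018 ]
handle 310 [244.82258065 261.91290323] ((740.377685546875, -40.12540817260742), (19.921680450439453, 112.66096496582031), 73.73455810546875) [ 0.7461 -0.0403  0.0169] [ 0.7484 -0.0404  0.018 ]
tool [ 0.1091  0.1292 -0.005 ] q7 -1.37 at [0.581  0.1293 0.295 ] heading -90.07
turn rz -0.0012
```

View pics/t2.png

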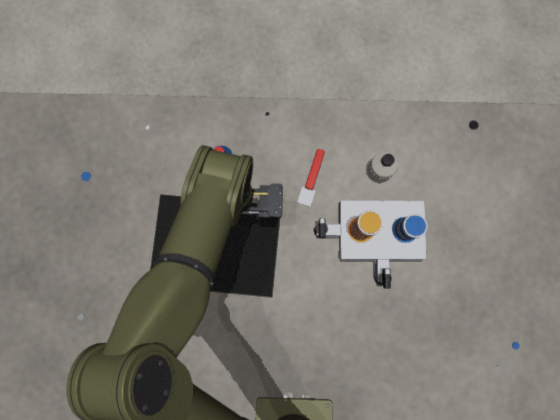

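View pics/s2.png

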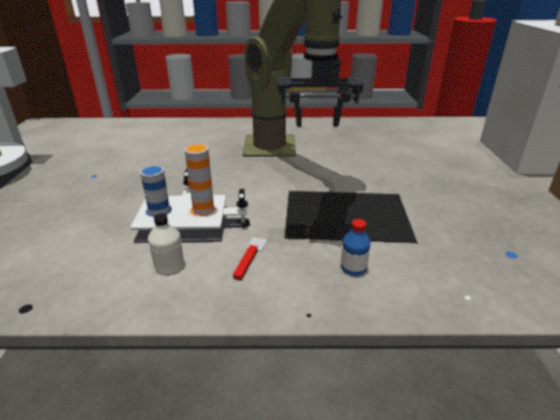

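Both pictures show two straight columns: orange with 3 tins at (200,180), blue with 2 at (155,188). The scraper has been knocked to about (313,175) in the top view, and the mat is empty. I'll take the scraper now.

Request:
servo_tool(
  translation=[
    [0.0306,0.0338,0],
    [0.0306,0.0338,0],
    [0.0306,0.0338,0],
    [0.0306,0.0338,0],
    [0.0306,0.0338,0],
    [0,0,0],
    [0,0,0],
    [0,0,0],
    [0,0,0],
  ],
  turn=[
    [0,0,0],
    [0,0,0],
    [0,0,0],
    [0,0,0],
    [0,0,0],
    [0,0,0.1415],
    [0,0,0.1415],
    [0,0,0],
    [0,0,0],
  ],
  grip=1,
)

```text
clock: 59.4
tool_pos: [0.7342, -0.0382, 0.2952]
eef_rot: [0.99, -0.14, -0.0, 0.0]
contact_force: [0.1, -0.2, -0.4]
opening: 1.003
finger_force: 0.0
```

Run:
```python
from h import *
go((.7338,-.040,.007),-106.2)
s=snap('wrist','w3.png'); P=cloud(s)
for a,c,m in blobs(s,'red',(.008,.04),50):
    Q=P[m]; rc=cv2.minAreaRect((Q[:,:2]*1000).astype(np.float32)); print('handle',a,c,rc,Q.mean(0).round(4), onz(s,*c,.018).round(4))
go((.7338,-.040,.007),-106.2)
```

```text
tool [1.000e-04 1.800e-03 2.882e-01] q7 -1.46 at [ 0.7342 -0.0382  0.2952] heading -106.05
turn rz 0.0027
handle 1654 [283.37122128 172.74667473] ((735.111083984375, -42.263118743896484), (21.672054290771484, 116.31525421142578), 73.69247436523438) [ 0.7373 -0.0424  0.0176] [ 0.7381 -0.0426  0.018 ]
tool [1.000e-04 2.100e-03 2.883e-01] q7 -1.46 at [ 0.7343 -0.0379  0.2953] heading -106.05
turn rz 0.0026
```

View pics/w3.png

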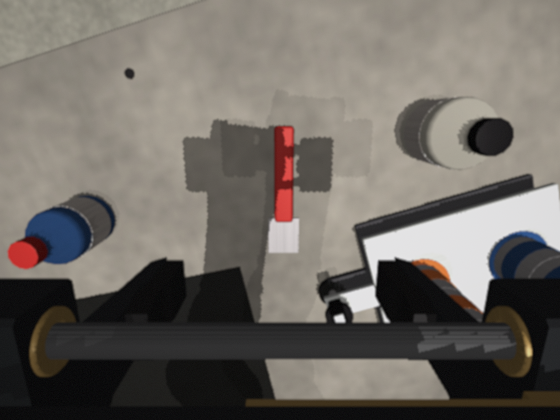

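The wrist view shows the handle aligned with the tool at (284,173), between the bottles and clear of both.

Request:
servo_tool(
  translation=[
    [0,0.0025,0.05],
    [0,0,0.05],
    [0,0,0.05],
    [0,0,0.05],
    [0,0,0.05],
    [0,0,0.02],
    [0,0,0.014],
    [0,0,0.003],
    [0,0,0],
    [0,0,0],
  ],
  turn=[
    [0,0,0],
    [0,0,0],
    [0,0,0],
    [0,0,0],
    [0,0,0],
    [0,0,0],
    [0,0,0],
    [0,0,0],
    [0,0,0],
    [0,0,0],
  ],
)

```text
clock: 60.7
tool_pos: [0.7348, -0.0399, 0.0097]
eef_rot: [0.99, -0.14, 0.001, -0.0]
contact_force: [0.1, 0.7, 0.4]
opening: 0.997
finger_force: 0.0
```

Request:
servo_tool(
  translation=[
    [0,0,0],
    [0,0,0],
    [0,0,0],
    [0,0,0],
    [0,0,0],
    [0,0,0],
    [0,0,0],
    [0,0,0],
  ],
  turn=[
    [0,0,0],
    [0,0,0],
    [0,0,0],
    [0,0,0],
    [0,0,0],
    [0,0,0],
    [0,0,0],
    [0,0,0],
  ],
  grip=0,
)

```text
clock: 61.7
tool_pos: [0.7338, -0.0399, 0.0082]
eef_rot: [0.99, -0.14, -0.0, 0.0]
contact_force: [-0.6, 0.0, -1.1]
opening: 0.265
finger_force: 30.0
```

Request:
servo_tool(
  translation=[
    [0,0,-0.02],
    [0,0,-0.04],
    [0,0,-0.04],
    [0,0,-0.03],
    [0,0,0],
  ],
  turn=[
    [0,0,0],
    [0,0,0],
    [0,0,0],
    [0,0,0],
    [0,0,0],
  ],
)

```text
clock: 62.32
tool_pos: [0.7359, -0.0404, 0.1426]
eef_rot: [0.99, -0.14, 0.003, 0.0]
contact_force: [0.4, 0.1, -1.6]
opening: 0.268
finger_force: 30.0
```

Run:
```python
from h import *
go((.537,.2336,.13)); print(r.get_state()['contact_force'])
```

```text
tool [-0.2672 -0.2081  0.011 ] q7 -1.36 at [ 0.7359 -0.0404  0.1426] heading -106.10
[ 0.41060669  0.06278241 -1.57217559]
```

Request:
servo_tool(
  translation=[
    [-0.0382,-0.0297,0],
    [-0.0382,-0.0297,0],
    [-0.0382,-0.0297,0],
    [-0.0382,-0.0297,0],
    [-0.0382,-0.0297,0],
    [-0.0382,-0.0297,0],
    [-0.038,-0.0297,0],
    [0,0,0],
    [0,0,0],
    [0,0,0],
  ],
  turn=[
    [0,0,0],
    [0,0,0],
    [0,0,0],
    [0,0,0],
    [0,0,0],
    [0,0,0],
    [0,0,0],
    [0,0,0],
    [0,0,0],
    [0,0,0],
  ],
)

```text
clock: 63.58
tool_pos: [0.5356, 0.2324, 0.1383]
eef_rot: [0.99, -0.141, 0.0, 0.0]
contact_force: [0.3, -0.2, -0.5]
opening: 0.267
finger_force: 30.0
```

Request:
servo_tool(
  translation=[
    [0,0,0.04],
    [0,0,0.04],
    [0,0,0.03],
    [0,0,0.005],
    [0,0,0],
    [0,0,0],
    [0,0,0],
  ],
  turn=[
    [0,0,0],
    [0,0,0],
    [0,0,0],
    [0,0,0],
    [0,0,0],
    [0,0,0],
    [0,0,0],
  ],
)

```text
clock: 64.45
tool_pos: [0.5355, 0.2344, 0.0243]
eef_rot: [0.99, -0.14, 0.001, -0.0]
contact_force: [-0.6, 0.0, -1.8]
opening: 0.267
finger_force: 30.0
```

Run:
```python
from h import *
go((.537,.2336,.0125)); s=snap('scene'); P=cloud(s)
for a,c,m in blobs(s,'red',(.008,.06),10):
    q=P[m]
    if q[:,0].min()>.4: print(a,c,q.mean(0),q.max(0))
```

```text
tool [0.0017 0.0004 0.0118] q7 -1.47 at [0.5355 0.2344 0.0243] heading -106.10
220 [347.44545455 213.23636364] [0.55642709 0.23052221 0.03322465] [0.59879769 0.25615919 0.05975496]
```

Request:
servo_tool(
  translation=[
    [0,0,0.006],
    [0,0,0.004],
    [0,0,0.001],
    [0,0,0],
    [0,0,0],
  ],
  turn=[
    [0,0,0],
    [0,0,0],
    [0,0,0],
    [0,0,0],
    [0,0,0],
  ],
)

```text
clock: 65.12
tool_pos: [0.5349, 0.2341, 0.0122]
eef_rot: [0.99, -0.14, 0.0, 0.0]
contact_force: [-0.2, 0.0, -1.8]
opening: 0.269
finger_force: 30.0
```

Request:
servo_tool(
  translation=[
    [0,0,0],
    [0,0,0],
    [0,0,0],
    [0,0,0],
    [0,0,-0.03],
    [0,0,-0.05],
    [0,0,-0.06],
    [0,0,-0.06],
    [0,0,0],
  ],
  turn=[
    [0,0,0],
    [0,0,0],
    [0,0,0],
    [0,0,0],
    [0,0,0],
    [0,0,0],
    [0,0,0],
    [0,0,0],
    [0,0,0],
  ],
  grip=0.8,
)

```text
clock: 66.25
tool_pos: [0.5377, 0.2342, 0.2168]
eef_rot: [0.99, -0.14, 0.004, -0.002]
contact_force: [0.1, 0.3, -0.2]
opening: 0.801
finger_force: 0.0
```

Request:
servo_tool(
  translation=[
    [-0.02,-0.05,0],
    [-0.02,-0.05,0],
    [-0.02,-0.05,0],
    [-0.02,-0.05,0],
    [0,0,0],
    [0,0,0],
    [0,0,0],
    [0,0,0],
  ],
  turn=[
    [0,0,0],
    [0,0,0],
    [0,0,0],
    [0,0,0],
    [0,0,0],
    [0,0,0],
    [0,0,0],
    [0,0,0],
  ],
)

```text
clock: 67.25
tool_pos: [0.5139, 0.4471, 0.2124]
eef_rot: [0.99, -0.141, -0.0, 0.0]
contact_force: [-0.5, -0.6, 0.7]
opening: 0.798
finger_force: 0.0
```

Run:
```python
from h import *
s=snap('scene','s3.png'); tops(s); P=cloud(s)
for a,c,m in blobs(s,'red',(.008,.06),10):
    q=P[m]
    if q[:,0].min()>.4: print(a,c,q.mean(0),q.max(0),q.min(0))
t=snap('top','t3.png'); tops(t)
# tilt: plate strips away from the columns
for s in (s,t):
    P=cloud(s); d=P[...,:2]-C; b=d[...,1]*np.cos(YAW)-d[...,0]*np.sin(YAW); a=d[...,0]*np.cos(YAW)+d[...,1]*np.sin(YAW)
    m=(abs(a)<.072)&(abs(b)<.107)&(abs(P[...,2]-.051)<.005); print(np.linalg.lstsq(np.c_[a[m],b[m],np.ones(m.sum())],P[...,2][m],rcond=None)[0].round(4),m.sum())
print(r.get_state()['clock'],r.get_state()['contact_force'])
h=np.vstack([cv2.imread('pics/s3.png')[120:300,100:460],cv2.imread('pics/t3.png')[140:320,100:460]]); cv2.imwrite('pics/f.png',cv2.resize(h,None,fx=1.6,fy=1.6))
```

```text
orange 102 [ 0.5622 -0.1667  0.2311] [ 0.5597 -0.1673  0.23  ]
blue 101 [ 0.5636 -0.2871  0.1707] [ 0.5622 -0.2876  0.17  ]
213 [346.95305164 216.55868545] [0.55409182 0.2305804  0.02081382] [0.59791272 0.25578626 0.02593082] [0.4868537  0.208597   0.00893401]
orange 311 [ 0.5601 -0.1656  0.2312] [ 0.5602 -0.1658  0.23  ]
blue 304 [ 0.5622 -0.2869  0.1709] [ 0.5623 -0.2871  0.17  ]
[-0.0017  0.0008  0.0507] 1314
[0.001  0.003  0.0507] 2569
67.35 [-0.39932884  0.11539318 -1.29304461]
```

View pics/f.png

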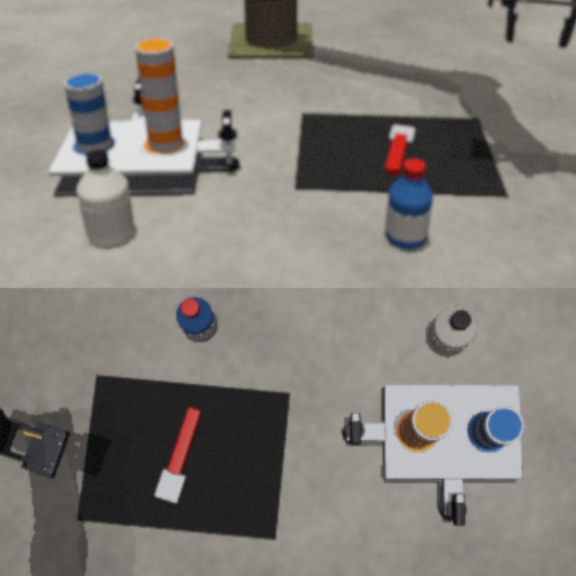

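The final picture shows both columns straight on their spots at (160,95) and (88,112), the platform level, and the scraper flat on the mat at about (180,455). Both bottles are untouched and the gripper is clear.

```bash
python3 -c "
from plant import r
print(r.finish_job())"
```

```text
the job is handed in; nothing more can be done
None
```

The job is handed in at about 67 s of the 210 s: the platform was levelled before any tin went on, the 3 orange and 2 blue tins are stacked in straight columns about 1–2 mm off the centres of their spots, the scraper lies flat on the mat, and the bottles were left alone.

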